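# Pin the vanity mirror's side arm and snap the loop

### The arm

A 7-joint arm with a two-finger parallel gripper is mounted at the origin on the work surface. World frame = base frame: x ahead of the robot, y to its left, z up, the work surface at z = 0. Lengths are in m, angles in degrees, forces in N, time in s.
With the tool pointing down it reaches from about 0.35 to 0.9 m from the base axis. Payload 19.9 kg.
Tool frame: the origin (TCP) lies at the very end of the fingers, on their centre line; the grasp point (between the pads) lies 19 mm behind it; x points along the fingers, z is the direction in which the jaws open and shut, and the axes are right-handed (so a half turn about x gives the same grasp; the last joint's range is limited). The gripper opens to 94 mm and grips with 3 to 60 N. Pads are 16 mm wide; open, the fingers measure 119 mm over their backs; the gripper's body (75 mm by 177 mm) begins 78 mm behind the grasp point.
Start: joints at [72.393, 23.915, -0.59, 92.452, 0.269, 63.638, -3.037], TCP at [0.164, -0.603, 0.205] pointing down, gripper open.
Joint ranges: [-161.28, 161.28], [-22.2, 115.67], [-73.04, 71.86], [3.21, 147.25], [-68.34, 248.33], [10.77, 114.83], [-161.83, 161.83]. Speed limits (degrees/s): [108.29, 108.29, 136.94, 136.94, 172.46, 172.46, 172.46].

### API

Orientations are given as [roll, pitch, yaw] about the fixed x, y, z axes, in that order (R = Rz(yaw) Ry(pitch) Rx(roll)).
In Python, from plant import env, camera, camera_params, models gives the robot as it stands.
- The arm moves only by the tool drive_tool, never from a script. Its argument "motion" is text: rows parted by semicolons, each of 7 numbers parted by spaces: the shift along the tool's x, y, z in cm, then the turn, a rotation vector about the tool's x, y, z in degrees, then the finger opening in cm, from 0 to 9.4. A call has 1 to 5 rows; each row shifts and turns the pose as measured when the row begins, along the tool's axes as they then stand; what a row does not reach is not made up. A row lasts 1/12 s, in which the tool goes at most 41.7 mm and 7.16 degrees, less where a joint would pass 70% of its speed; a pose out of reach is approached as far as the arm can. A call with a gripper value outside its range is refused whole. The fingers move at their own pace and stop on an object; "grip_force" is the grip in N (left out, the last holds). Time passes only in rows, so rows that do not move let the fingers close. It gives the time, the measured TCP pose, the force and the opening at its end, in the units of the state.
- env.observe(): the state, without advancing time (a new reading comes with each control period).
- camera(name): name is "scene" or "side" or "wrist"; returns the picture (480x640x3 uint8, blue, green, red); there is no depth.
- camera_params(name): a dict with "intrinsics" (3x3 intrinsics, pixels), "dist_coeffs" ([k1, k2, p1, p2, k3] as OpenCV has them; the pictures are not rectified), "R" (3x3) and "t" (3): a world point X has camera coordinates R X + t; the wrist camera has in their place "T_tool_cam" (4x4, takes a point from camera to tool coordinates, whose origin is the TCP and whose axes are the tool frame's). Camera axes: x right, y down, z forward; pixel columns grow to the right and rows downward; lengths in m; the calibration is good to about 2 mm. A picture is of the moment at which its call begins: read the wrist's pose just before it. camera_params takes no time and is no camera call.
- env.sign_off(): hands the job in, once; it reports no verdict.
Trained networks look in the newest picture that a camera, given by its name, has taken for a name from the list of things; names that differ only in an ending like _2 or _b are one class to them, and where a whole thing is asked for, a point or a joint stands for the part that bears it (a point fixed in the world has none). Each returns a list of dicts, best first, with "confidence" (0 to 1); they miss things now and then, are a little off and sometimes report something else, mostly with a low value. They report only what shows in the picture. A call takes as long as a camera call.
- models.outline_of(thing, camera): "region" (480x640 bool, what is visible of it) and "box" ([left, top, right, bottom] in pixels, round what is visible of it).
The state is a dict: "t": time; "joint_pos": joint angles; "dq": joint speeds; "joint_efforts": joint torques, N m; "tcp_pos": TCP position; "eef_rot": TCP orientation; "force": force on the tool from outside, world axes, zero at the start; "torque": the same for the moment, N m; "grip_width": finger opening in m.
Only numpy, scipy, OpenCV 4.12 (cv2) and the standard library are available. Lean on these libraries where they do the work, as an engineer would, in place of code of your own. Each camera call takes 0.05 s, during which the arm holds its last target.

### The job

Take the locking pin out of its stand and, with its loop still standing up, push it gently down through the cross hole near the free end of the mirror's pivot shaft until its shoulder sits flush on the shaft; feel for the hole rather than leaning on the shaft. Then swing the brass loop forward past its spring point so that it snaps down over the shaft's end, and let go. Leave the mirror, bottles and other vanity things where they are.

Things in the scene. Friction and masses are not known exactly. Their poses are not given: they have to be found in the camera images.
- pin: Locking pin, about 60 g, upright in its stand. Origin on its axis at the underside of its shoulder (steel disc 18 mm across, 3 mm thick); z up. Below: round shank 8 mm across, 34 mm long. x points the way the loop swings shut. In use the pin's x must point along the mirror's -y (to within about 10 degrees), so that the loop goes over the shaft's free end.
- pin_grip (a point): Middle of the pin's rose grip block, 17.5 mm above the pin's origin. Block: 20 mm along the pin's x, 16 mm along its y, from z = 3 to 32 mm over the origin. Best gripped across its 16 mm (y) faces, between z = 8 and 32 mm. A small lug (x = -20 to -7, z = 3.5 to 8.5 mm) behind it carries the loop's hinge.
- pin_tip (a point): Lower end of the pin's steel shank, 34 mm below the pin's origin; the last 2 mm taper from 8 to 6 mm across.
- stand: Grey block 44 x 44 mm, 45 mm high, fixed on the tray's floor (its top face at world z = 50 mm), with a hole in the middle in which the pin's shank stands with 1.5 mm play all round; the pin lifts straight out. Origin: centre of its underside.
- loop (a joint): Sprung brass loop's angle, rad: 0 open (leans 20 deg back), 2.41 shut. Hinge along the pin's y at x -17, z +6 mm. U of 4 mm wire: arms 44 mm long at y +-17 mm, cross bar between their ends. A spring holds it open until the bar is pushed forward (2 to 3 N) past 0.70 rad; then it shuts by itself within 1 s. The bar is 110 deg minus the joint value above the pin's x.
- loop_bar (a point): Middle of the loop's straight 34 mm cross bar (wire centre). In the pin's frame: open at x = -32, z = +47 mm; at the spring point (0.70 rad) at x = -2, z = +47 mm; highest z = +50 mm; shut at x = +22, z = -15 mm.
- mirror: Folding make-up mirror on a light base with toggle switch, fixed. Origin: underside of the base; z up, front faces -x. Base 150 x 170 x 45 mm; round mirror 160 mm across above it, top 245 mm high. Its steel pivot shaft lies level along y at x = -30 mm and sticks out to -y through a lilac hub (36 mm across, y = -106 to -128 mm) that carries a small magnifier's arm.
- shaft_mark (a point): At x -30, y -165, z 100 mm of the mirror, same axes: on the centre line of the shaft's end, a bar 20 mm wide, 18 high, 46 long, top at z 100. Vertical hole through it: 9 mm across, 1 mm chamfer, 13 mm from the free (-y) end. The shaft has end play held by firm friction (14 N): the hole lies anywhere 5 to 35 mm beyond the mark towards -y, not measured. Pressed, it bends 1 mm per 4 N.
- tray: Pale pink low tray, fixed, 260 x 280 mm, walls 16 mm high, floor top at z = 5 mm; holds the pin's stand and bystanders. Origin: centre of its underside.
- polish_red: Bystander: red nail polish bottle, 30 mm across, 68 mm high, upright on the tray. Origin: centre of its underside.
- polish_teal: Bystander: teal nail polish bottle, 30 mm across, 68 mm high, upright on the tray. Origin: centre of its underside.
- pusher: Bystander: metal cuticle pusher, 145 mm long, 8 mm thick, lying on the tray along its own x. Origin: under its middle.
- cream: Bystander: cream jar, 56 mm across, 45 mm high, on the table left of the mirror. Origin: centre of its underside.
- lipstick: Bystander: upright lipstick tube, 20 mm across, 73 mm high, on the table's left. Origin: centre of its underside.
- compact: Bystander: flat round powder compact, 72 mm across, 17 mm high, on the table's left. Origin: centre of its underside.

How it is judged (in metres and radians):
On the way:
1. the pin is seated in the shaft's cross hole with its loop still open (z of pin in the frame of shaft_mark between -0.003 and 0.003 m and x of pin in the frame of shaft_mark between -0.004 and 0.004 m and y of pin in the frame of shaft_mark between -0.038 and -0.002 m and angle between pin's own z axis and vertical below 0.14 rad and value of joint loop below 0.6 rad), for 0.2 s.
At the end, for the whole second after the job is handed in: Pin at rest in the cross hole: shoulder within 3 mm of the shaft's top face, within 4 mm of its centre line, 2 to 38 mm beyond the mark, within 8 degrees of upright. Loop shut (over 2.2 rad), its bar over 20 mm beyond the mark, over 8 mm below the top face, within 12 mm of the centre line (z of pin in the frame of shaft_mark between -0.003 and 0.003 m and x of pin in the frame of shaft_mark between -0.004 and 0.004 m and y of pin in the frame of shaft_mark between -0.038 and -0.002 m and angle between pin's own z axis and vertical below 0.14 rad and value of joint loop above 2.2 rad and x of loop_bar in the frame of pin above 0.015 m and z of loop_bar in the frame of shaft_mark below -0.008 m and y of loop_bar in the frame of shaft_mark below -0.02 m and x of loop_bar in the frame of shaft_mark between -0.012 and 0.012 m and linear speed of pin below 0.02 m/s); the robot touches nothing.
It fails at once if the pin is forced against the mirror or its shaft (over 30 N) (contact force between pin and mirror above 30 N).
It fails at once if the robot itself presses on the mirror or its shaft (over 10 N) (contact force between the arm and mirror above 10 N).
It fails at once if the gripper's fingers press on the mirror or its shaft (over 10 N) (contact force between the fingers and mirror above 10 N).
It fails at once if a bystander is moved by more than 20 mm (distance of any of polish_red, polish_teal, pusher, cream, lipstick, compact from where it was at the start of the episode above 0.02 m).
It also fails if it takes over 70 s, if anything falls off the work surface, if the arm or the gripper's body presses on something with over 40 N, if the wrist force passes 120 N, or if a joint passes its speed limit or range.

## Working session

There is one attempt and no reset: what is moved stays moved. The work goes in short steps, Python scripts to look and compute and a tool call to move; the robot and the scene stay as the last step left them, time stands still between calls to the robot, and variables do not carry over. Pictures are saved under pics/ and viewed, and the job is handed in when it is done.

Besides the shell and the picture viewer there is one more tool, called after "Call:" by a JSON object that holds its "method" and its "body". drive_tool: Moves the arm, as the interface text tells. Its arguments: {"type":"object","properties":{"motion":{"type":"string"},"grip_force":{"type":"number"}},"required":["motion"]}

```bash
ls; mkdir -p pics
cat > h.py <<'E'
import numpy as np, cv2
from plant import env, camera, camera_params, models
from scipy.spatial.transform import Rotation as R
def snap(n,f):
    im=camera(n); cv2.imwrite('pics/'+f,im); return im
E
python3 - <<'E'
from h import *
print(env.observe())
for n in ['scene','side','wrist']:
    snap(n,n+'0.png'); print(n,camera_params(n))
E
```

```text
pics
{'t': 0.0, 'joint_pos': array([72.39496634, 23.94791827, -0.58995749, 92.48696244,  0.26956171,
       63.63923021, -3.03840136]), 'dq': array([-0.06230277,  0.00579324, -0.02298887,  0.00509758,  0.02982913,
        0.02499606, -0.07215066]), 'joint_efforts': array([ 1.32838118e-04, -8.51245308e+01,  6.38298690e-01, -4.25987291e+01,
       -4.89471678e-02,  1.87476579e-02,  1.27656713e-04]), 'tcp_pos': array([ 0.16403155, -0.60267666,  0.2048161 ]), 'eef_rot': array([-175.45305042,   89.92723935,  109.77275317]), 'force': array([-0.55829513,  0.54247073,  0.50188426]), 'torque': array([0.00517787, 0.01837886, 0.03826909]), 'grip_width': 0.09397710485498849}
scene {'intrinsics': array([[613.78314037,   0.        , 326.21164943],
       [  0.        , 613.78314037, 239.50338819],
       [  0.        ,   0.        ,   1.        ]]), 'dist_coeffs': array([0.0209315, 0.       , 0.       , 0.       , 0.       ]), 'R': array([[ 0.76949308,  0.63850202,  0.01398468],
       [ 0.41997404, -0.48939388, -0.76427445],
       [-0.48114676,  0.5939771 , -0.64473948]]), 't': array([-0.4061912
[... 416 characters left out ...]
 -0.51739064, -0.72988217]]), 't': array([0.37443255, 0.28644297, 1.07963805])}
wrist {'intrinsics': array([[389.0552753 ,   0.        , 318.22593708],
       [  0.        , 389.0552753 , 243.13775907],
       [  0.        ,   0.        ,   1.        ]]), 'dist_coeffs': array([-0.01877067,  0.        ,  0.        ,  0.        ,  0.        ]), 'T_tool_cam': array([[-6.89520050e-04, -2.87310562e-01,  9.57837233e-01,
        -1.78947461e-01],
       [ 1.31598446e-03, -9.57836892e-01, -2.87309513e-01,
         8.48758589e-02],
       [ 9.99998896e-01,  1.06239325e-03,  1.03854398e-03,
         3.44986988e-04],
       [ 0.00000000e+00,  0.00000000e+00,  0.00000000e+00,
         1.00000000e+00]])}
```

View pics/scene0.png

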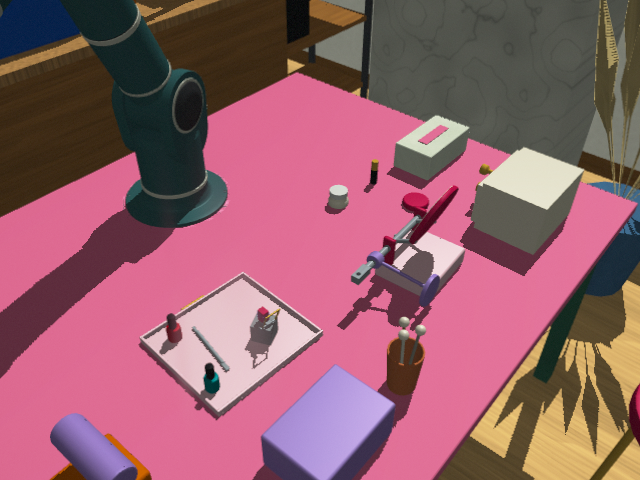

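View pics/side0.png

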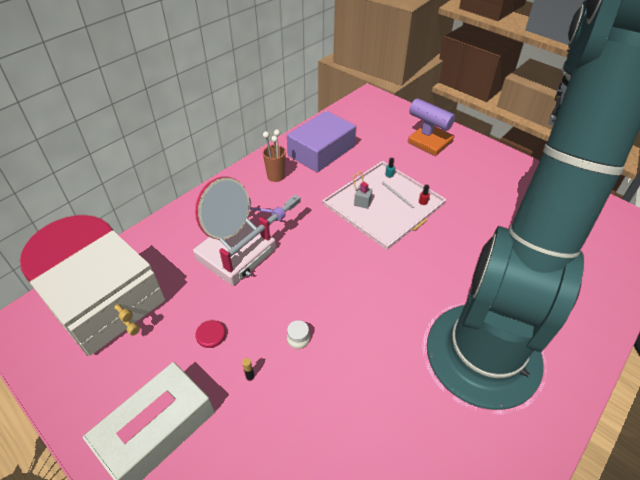

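View pics/wrist0.png

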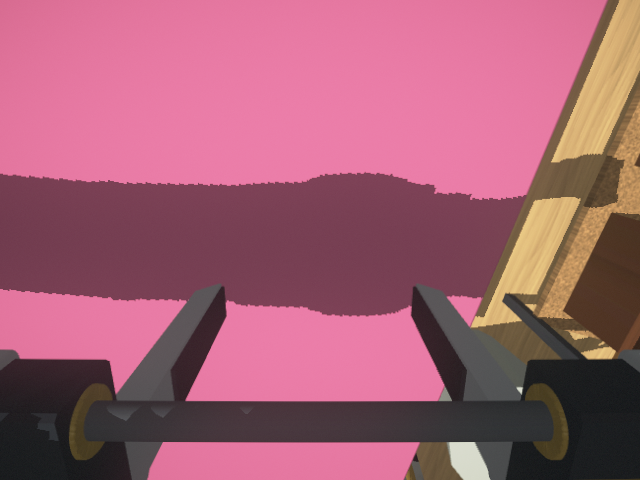

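```bash
cat >> h.py <<'E'
def ray(n,px,obs=None):
    p=camera_params(n)
    u=cv2.undistortPoints(np.array([[px]],float),p['intrinsics'],p['dist_coeffs'])[0,0]
    d=np.array([u[0],u[1],1.])
    if n=='wrist':
        o=obs or env.observe()
        Rt=R.from_euler('xyz',o['eef_rot'],degrees=True).as_matrix(); T=p['T_tool_cam']
        return Rt@T[:3,3]+o['tcp_pos'], Rt@T[:3,:3]@d
    return -p['R'].T@p['t'], p['R'].T@d
def atz(n,px,z,obs=None):
    c,d=ray(n,px,obs); return c+d*(z-c[2])/d[2]
def tri(rays):
    A=np.zeros((3,3));b=np.zeros(3)
    for c,d in rays:
        d=d/np.linalg.norm(d);P=np.eye(3)-np.outer(d,d);A+=P;b+=P@c
    x=np.linalg.solve(A,b)
    return x,[np.linalg.norm((np.eye(3)-np.outer(d,d)/(d@d))@(x-c)) for c,d in rays]
def proj(n,X,obs=None):
    p=camera_params(n)
    X=np.atleast_2d(np.array(X,float))
    if n=='wrist':
        o=obs or env.observe()
        Rt=R.from_euler('xyz',o['eef_rot'],degrees=True).as_matrix(); T=p['T_tool_cam']
        Rm=(Rt@T[:3,:3]).T; t=-Rm@(Rt@T[:3,3]+o['tcp_pos'])
    else: Rm,t=p['R'],p['t']
    return cv2.projectPoints(X,cv2.Rodrigues(Rm)[0],t,p['intrinsics'],p['dist_coeffs'])[0][:,0]
E
python3 - <<'E'
from h import *
for n in ['scene','side']:
    for th in ['pin','stand','mirror','tray','polish_red','polish_teal','pusher','cream','lipstick','compact']:
        r=models.outline_of(th,n)
        print(n,th,[(round(float(q['confidence']),2),[int(v) for v in q['box']]) for q in r[:2]])
im=cv2.imread('pics/scene0.png')
a=cv2.resize(im[290:360,220:310],None,fx=7,fy=7,interpolation=cv2.INTER_CUBIC);cv2.imwrite('pics/s_pin.png',a)
a=cv2.resize(im[180:310,340:480],None,fx=4.5,fy=4.5,interpolation=cv2.INTER_CUBIC);cv2.imwrite('pics/s_mir.png',a)
im=cv2.imread('pics/side0.png')
a=cv2.resize(im[160:290,180:400],None,fx=3.6,fy=3.6,interpolation=cv2.INTER_CUBIC);cv2.imwrite('pics/d_mir.png',a)
E
```

```text
scene pin [(0.86, [257, 306, 281, 335])]
scene stand [(0.96, [250, 313, 276, 348])]
scene mirror [(0.8, [351, 184, 463, 308])]
scene tray [(0.77, [140, 273, 321, 417])]
scene polish_red [(0.74, [168, 313, 182, 342]), (0.7, [351, 184, 464, 303])]
scene polish_teal [(0.7, [204, 361, 220, 392])]
scene pusher [(0.54, [196, 330, 229, 367])]
scene cream [(0.55, [326, 180, 348, 208])]
scene lipstick [(0.69, [256, 304, 279, 333]), (0.51, [370, 160, 377, 184])]
scene compact [(0.7, [192, 327, 231, 369]), (0.69, [403, 191, 427, 213])]
side pin [(0.49, [360, 183, 370, 195])]
side stand [(0.69, [350, 185, 374, 211])]
side mirror [(0.92, [195, 174, 300, 285])]
side tray [(0.65, [319, 162, 446, 252]), (0.35, [351, 172, 359, 188])]
side polish_red [(0.69, [415, 186, 426, 202])]
side polish_teal [(0.49, [389, 157, 393, 177])]
side pusher []
side cream [(0.84, [288, 323, 312, 349])]
side lipstick [(0.69, [242, 357, 255, 379]), (0.64, [320, 159, 445, 248])]
side compact [(0.56, [195, 321, 227, 345])]
```

View pics/s_pin.png

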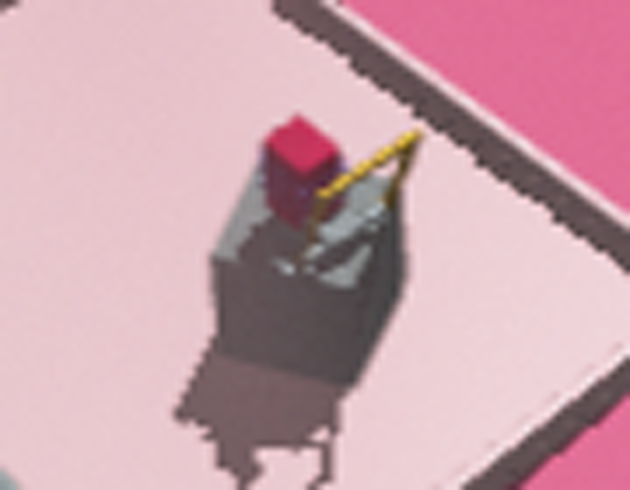

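View pics/s_mir.png

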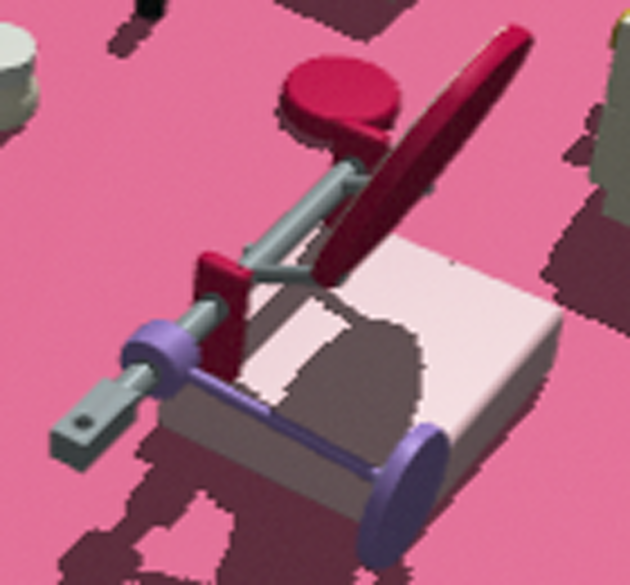

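View pics/d_mir.png

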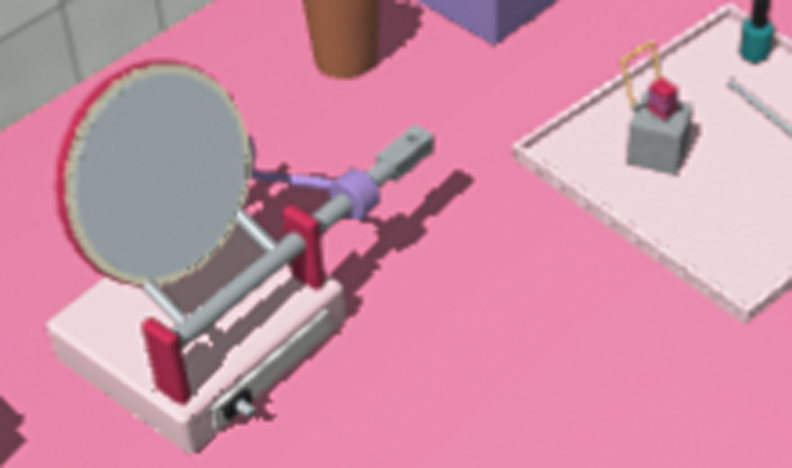

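Run:
```python
from h import *
S=lambda x,y,f,ox,oy:(ox+x/f-0.5+.5/f,oy+y/f-.5+.5/f)
print('hole z.1',atz('scene',S(85,422,4.5,340,180),.1),atz('side',S(412,137,3.6,180,160),.1))
print('hole tri',tri([ray('scene',S(85,422,4.5,340,180)),ray('side',S(412,137,3.6,180,160))]))
for nm,a,b in [('top',(302,145),(663,87)),('barA',(320,193),(622,60)),('barB',(420,133),(655,43)),('barA2',(320,193),(655,43)),('barB2',(420,133),(622,60))]:
    print(nm,tri([ray('scene',S(*a,7,220,290)),ray('side',S(*b,3.6,180,160))]))
print('top z',atz('scene',S(302,145,7,220,290),.082),atz('side',S(663,87,3.6,180,160),.082))
for p in [(320,193),(420,133)]: print(atz('scene',S(*p,7,220,290),.097))
for p in [(622,60),(655,43)]: print(atz('side',S(*p,3.6,180,160),.097))
# shaft axis: far points
for p in [(352,170),(245,265),(215,300)]: print('sh',atz('scene',S(*p,4.5,340,180),.1))
# base corners
```

```text
hole z.1 [ 0.62558381 -0.01223231  0.1       ] [ 0.62454718 -0.01198159  0.1       ]
hole tri (array([ 0.6251226 , -0.01210913,  0.09959729]), [np.float64(0.00031155990315598803), np.float64(0.0003115599031560051)])
top (array([ 0.53094379, -0.20836552,  0.07957513]), [np.float64(0.000330275073570221), np.float64(0.00033027507357023296)])
barA (array([ 0.56342621, -0.21521149,  0.08657842]), [np.float64(0.012718864806383328), np.float64(0.012718864806383257)])
barB (array([ 0.56092953, -0.20964788,  0.10775193]), [np.float64(0.014523066666311228), np.float64(0.01452306666631107)])
barA2 (array([ 0.55910905, -0.23003634,  0.09699318]), [np.float64(0.0012236108952925788), np.float64(0.0012236108952926276)])
barB2 (array([ 0.56517921, -0.1948385 ,  0.09721763]), [np.float64(0.0009043781628296966), np.float64(0.0009043781628296753)])
top z [ 0.53291247 -0.2097351   0.082     ] [ 0.52912226 -0.2062951   0.082     ]
[ 0.56013303 -0.22933945  0.097     ]
[ 0.5657688  -0.19415785  0.097     ]
[ 0.56469714 -0.19569968  0.097     ]
[ 0.55827045 -0.23094983  0.097     ]
sh [0.61506858 0.23357227 0.1       ]
sh [0.61687397 0.13245267 0.1       ]
sh [0.62106903 0.10034427 0.1       ]
```

Run:
```python
from h import *
S=lambda x,y,f,ox,oy:(ox+x/f-0.5+.5/f,oy+y/f-.5+.5/f)
for p in [(47,327),(187,410),(343,288)]: print('side base z45',atz('side',S(*p,3.6,180,160),.045))
for p in [(563,315),(395,237)]: print('scene base z45',atz('scene',S(*p,4.5,340,180),.045))
# end block edges in scene crop: top face corners
for p in [(52,430),(85,440),(135,388),(103,375)]: print('blk',atz('scene',S(*p,4.5,340,180),.1))
o=env.observe(); print(R.from_euler('xyz',o['eef_rot'],degrees=True).as_matrix().round(3))
# object outlines positions: bottles
for th in ['polish_red','polish_teal','pusher']:
    r=models.outline_of(th,'scene')
    b=r[0]['box']; print(th,atz('scene',((b[0]+b[2])/2,b[3]-3),.005))
```

```text
side base z45 [0.72386331 0.27557431 0.045     ]
side base z45 [0.58804586 0.25673707 0.045     ]
side base z45 [0.58958799 0.10144547 0.045     ]
scene base z45 [0.73365438 0.26496014 0.045     ]
scene base z45 [0.63132837 0.26222271 0.045     ]
blk [ 0.61707896 -0.02673453  0.1       ]
blk [ 0.63306802 -0.02202969  0.1       ]
blk [0.62940315 0.02229787 0.1       ]
blk [0.6121238  0.01969117 0.1       ]
[[-0.     0.965  0.263]
 [ 0.     0.263 -0.965]
 [-1.    -0.    -0.   ]]
polish_red [ 0.39780312 -0.33727557  0.005     ]
polish_teal [ 0.55145909 -0.37344238  0.005     ]
pusher [ 0.506315   -0.33197849  0.005     ]
```

```bash
cat >> h.py <<'E'
def tgtR(jaw):
    a=np.radians(jaw); z=np.array([np.cos(a),np.sin(a),0]); x=np.array([0,0,-1.]); return np.array([x,np.cross(z,x),z]).T
def plan(pos,jaw,op,step=.04,ang=7):
    o=env.observe(); p=o['tcp_pos']; M=R.from_euler('xyz',o['eef_rot'],degrees=True)
    G=R.from_matrix(tgtR(jaw)); rv=(M.inv()*G).as_rotvec(degrees=True)
    d=np.array(pos)-p
    n=int(max(np.ceil(np.linalg.norm(d)/step),np.ceil(np.linalg.norm(rv)/ang),1))
    print('t',round(o['t'],2),'dist',np.linalg.norm(d).round(4),'rv',rv.round(2),'n',n, 'F',o['force'].round(2))
    rows=[]
    for i in range(n):
        c=M*R.from_rotvec(rv*i/n,degrees=True)
        s=c.inv().apply(d/n)*100
        rows.append(' '.join(f'{v:.2f}' for v in s)+' '+' '.join(f'{v:.2f}' for v in rv/n)+f' {op}')
    for i in range(0,n,5): print('; '.join(rows[i:i+5]))
E
python3 -c "
from h import *
plan([.5305,-.2075,.16],-99.8,6)"
```

```text
t 1.3 dist 0.541 rv [25.03 -0.    0.  ] n 14 F [0.4  0.19 0.33]
0.32 3.27 -2.04 1.79 -0.00 0.00 6; 0.32 3.20 -2.14 1.79 -0.00 0.00 6; 0.32 3.13 -2.24 1.79 -0.00 0.00 6; 0.32 3.06 -2.34 1.79 -0.00 0.00 6; 0.32 2.99 -2.43 1.79 -0.00 0.00 6
0.32 2.91 -2.52 1.79 -0.00 0.00 6; 0.32 2.83 -2.61 1.79 -0.00 0.00 6; 0.32 2.75 -2.70 1.79 -0.00 0.00 6; 0.32 2.66 -2.78 1.79 -0.00 0.00 6; 0.32 2.57 -2.86 1.79 -0.00 0.00 6
0.32 2.48 -2.94 1.79 -0.00 0.00 6; 0.32 2.39 -3.02 1.79 -0.00 0.00 6; 0.32 2.29 -3.09 1.79 -0.00 0.00 6; 0.32 2.20 -3.16 1.79 -0.00 0.00 6
```

Call:
{"method": "drive_tool", "body": {"motion": "0.3 3.3 -2.0 1.8 0 0 6; 0.3 3.2 -2.1 1.8 0 0 6; 0.3 3.1 -2.2 1.8 0 0 6; 0.3 3.1 -2.3 1.8 0 0 6; 0.3 3.0 -2.4 1.8 0 0 6", "grip_force": 20}}

```text
t: 1.72
tcp_pos: [0.2932, -0.4651, 0.1894]
eef_rot: [-40.8, 89.8, -125.7]
force: [0.6, -1.1, -0.4]
grip_width: 0.064
```

Call:
{"method": "drive_tool", "body": {"motion": "0.3 2.9 -2.5 1.8 0 0 6; 0.3 2.8 -2.6 1.8 0 0 6; 0.3 2.7 -2.7 1.8 0 0 6; 0.3 2.7 -2.8 1.8 0 0 6; 0.3 2.6 -2.9 1.8 0 0 6"}}

```text
t: 2.13
tcp_pos: [0.4322, -0.3194, 0.1742]
eef_rot: [-2.6, 89.7, -97.1]
force: [0.3, -1.1, 1.3]
grip_width: 0.0601
```

```bash
python3 -c "
from h import *
print(env.observe()['tcp_pos'])
plan([.5305,-.2075,.16],-99.8,6)"
```

```text
[ 0.43224802 -0.31940975  0.17415865]
t 2.13 dist 0.1496 rv [ 5.37  0.3  -0.  ] n 4 F [ 0.27 -1.06  1.28]
0.34 2.23 -2.98 1.34 0.07 -0.00 6; 0.34 2.16 -3.03 1.34 0.07 -0.00 6; 0.35 2.09 -3.08 1.34 0.07 -0.00 6; 0.35 2.02 -3.13 1.34 0.07 -0.00 6
```

Call:
{"method": "drive_tool", "body": {"motion": "0.3 2.2 -3.0 1.4 0.1 0 6; 0.3 2.2 -3.0 1.4 0.1 0 6; 0.3 2.1 -3.1 1.4 0.1 0 6; 0.3 2.0 -3.1 1.3 0 0 6; 0 0 0 0 0 0 6"}}

```text
t: 2.55
tcp_pos: [0.5395, -0.1944, 0.1618]
eef_rot: [133.5, 89.8, 33.6]
force: [-0.3, 0.6, -0.7]
grip_width: 0.0601
```

```bash
python3 -c "
from h import *
plan([.5305,-.2075,.16],-99.8,6,.01)
o=env.observe();snap('wrist','w1.png')
C=np.array([.5305,-.2075,.05]);x=np.array([np.cos(np.radians(170.2)),np.sin(np.radians(170.2)),0]);y=np.array([-x[1],x[0],0]);z=np.array([0,0,1.])
for q in [(0,0,32),(10,8,32),(10,-8,32),(-10,8,32),(-10,-8,32),(-32,17,47),(-32,-17,47)]:
  print(q,proj('wrist',C+(x*q[0]+y*q[1]+z*q[2])/1000,o).round(1))
"
```

```text
t 2.55 dist 0.0159 rv [-0.1  -0.14 -0.15] n 2 F [-0.28  0.58 -0.7 ]
0.09 -0.33 0.72 -0.05 -0.07 -0.07 6; 0.09 -0.33 0.72 -0.05 -0.07 -0.07 6
(0, 0, 32) [[338.6 262.5]]
(10, 8, 32) [[349.6 275.8]]
(10, -8, 32) [[327.1 275.8]]
(-10, 8, 32) [[350.2 249. ]]
(-10, -8, 32) [[327.3 249. ]]
(-32, 17, 47) [[366.8 223.4]]
(-32, -17, 47) [[314.  223.4]]
```

View pics/w1.png

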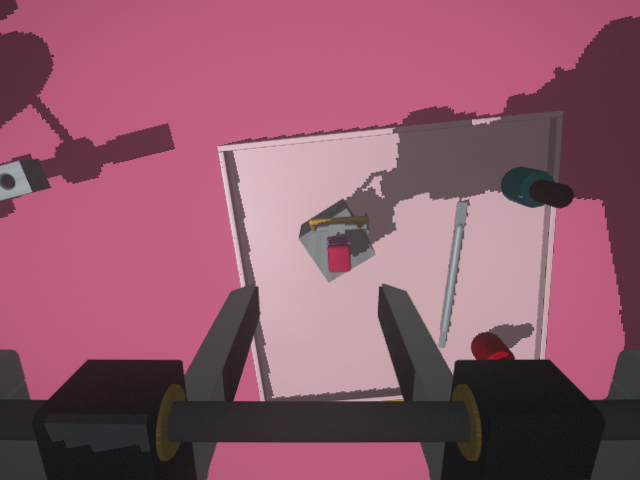

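```bash
python3 -c "
import cv2
im=cv2.imread('pics/w1.png');cv2.imwrite('pics/w1z.png',cv2.resize(im[195:295,280:400],None,fx=6,fy=6,interpolation=cv2.INTER_CUBIC))"
```

```text
(no output)
```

View pics/w1z.png

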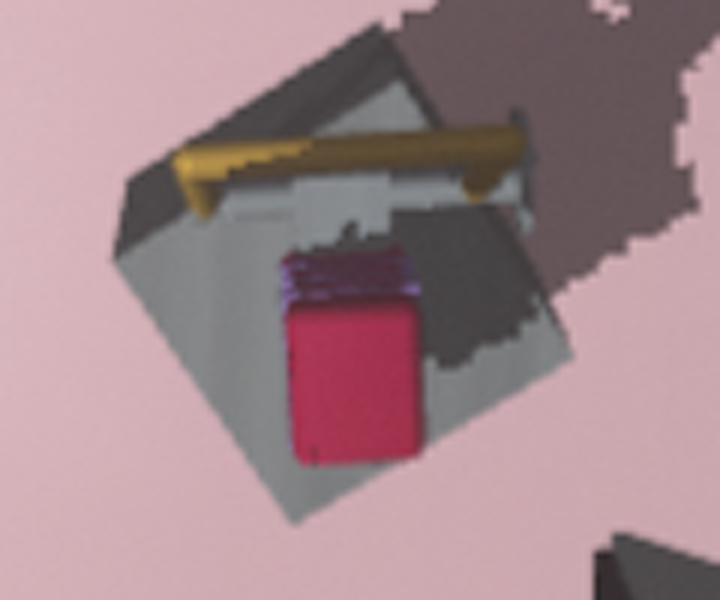

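```bash
python3 -c "
from h import *
print(atz('wrist',(339.2,258.8),.082), atz('wrist',(280+348/6,195+150/6),.097))
plan([.5325,-.2070,.11],-96.3,5.5,.01)"
```

```text
[ 0.53130398 -0.2112375   0.082     ] [ 0.56265029 -0.21464002  0.097     ]
t 2.6 dist 0.053 rv [-3.64 -0.07 -0.11] n 6 F [ 0.19 -1.13  0.19]
0.86 -0.06 0.18 -0.61 -0.01 -0.02 5.5; 0.86 -0.06 0.18 -0.61 -0.01 -0.02 5.5; 0.86 -0.06 0.17 -0.61 -0.01 -0.02 5.5; 0.86 -0.06 0.17 -0.61 -0.01 -0.02 5.5; 0.86 -0.07 0.17 -0.61 -0.01 -0.02 5.5
0.86 -0.07 0.17 -0.61 -0.01 -0.02 5.5
```

```bash
python3 -c "
from h import *
plan([.5312,-.2095,.11],-96.3,5.5,.015)"
```

```text
t 2.6 dist 0.0536 rv [-3.64 -0.07 -0.11] n 4 F [ 0.19 -1.13  0.19]
1.29 -0.11 0.33 -0.91 -0.02 -0.03 5.5; 1.29 -0.11 0.33 -0.91 -0.02 -0.03 5.5; 1.30 -0.12 0.33 -0.91 -0.02 -0.03 5.5; 1.30 -0.12 0.33 -0.91 -0.02 -0.03 5.5
```

Call:
{"method": "drive_tool", "body": {"motion": "1.3 -0.1 0.3 -0.9 0 0 5.5; 1.3 -0.1 0.3 -0.9 0 0 5.5; 1.3 -0.1 0.3 -0.9 0 0 5.5; 1.3 -0.1 0.4 -0.9 0 0 5.5; 0 0 0 0 0 0 5.5"}}

```text
t: 3.02
tcp_pos: [0.5313, -0.2121, 0.1089]
eef_rot: [77.7, 89.8, -18.5]
force: [-0.5, -0.1, 0.0]
grip_width: 0.055
```

```bash
python3 -c "
from h import *
plan([.5312,-.2095,.11],-96.3,5.5,.015)
o=env.observe();print(o['dq'].round(1));im=snap('wrist','w2.png')
cv2.imwrite('pics/w2z.png',cv2.resize(im[200:350,240:440],None,fx=4,fy=4,interpolation=cv2.INTER_CUBIC))
"
```

```text
t 3.02 dist 0.0028 rv [ 0.15  0.05 -0.21] n 1 F [-0.52 -0.13  0.02]
-0.11 -0.04 -0.25 0.15 0.05 -0.21 5.5
[ 0.3 -1.5 -0.3 -1.  -0.4  1.9 -1. ]
```

View pics/w2z.png

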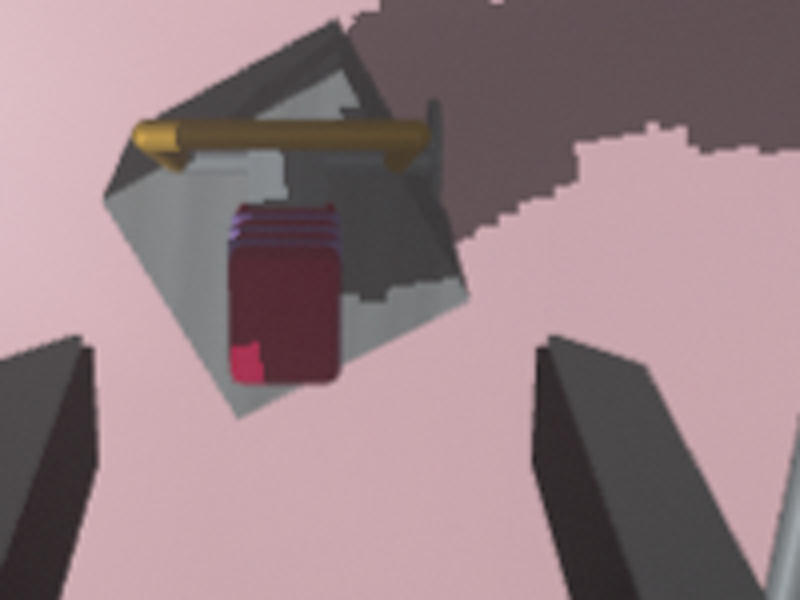

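```bash
python3 -c "
from h import *
print(atz('wrist',(240+285/4-.4,200+314/4-.4),.082),atz('wrist',(240+283/4-.4,200+135/4-.4),.097))
print(proj('wrist',env.observe()['tcp_pos']))
plan([.5312,-.2085,.059],-96.3,5.5,.015)
"
```

```text
[ 0.53450276 -0.20824947  0.082     ] [ 0.56476451 -0.21166125  0.097     ]
[[317.68624434 302.73142717]]
t 3.07 dist 0.0512 rv [ 0.09  0.05 -0.27] n 4 F [0.04 0.07 0.13]
1.28 -0.03 -0.08 0.02 0.01 -0.07 5.5; 1.28 -0.03 -0.08 0.02 0.01 -0.07 5.5; 1.28 -0.03 -0.08 0.02 0.01 -0.07 5.5; 1.28 -0.03 -0.08 0.02 0.01 -0.07 5.5
```

```bash
python3 -c "
from h import *
plan([.533,-.2083,.0595],-96.3,5.5,.013)
"
```

```text
t 3.07 dist 0.0507 rv [ 0.09  0.05 -0.27] n 4 F [0.04 0.07 0.13]
1.26 0.01 -0.09 0.02 0.01 -0.07 5.5; 1.26 0.01 -0.09 0.02 0.01 -0.07 5.5; 1.26 0.01 -0.09 0.02 0.01 -0.07 5.5; 1.26 0.02 -0.09 0.02 0.01 -0.07 5.5
```

Call:
{"method": "drive_tool", "body": {"motion": "1.2 0 -0.1 0 0 0 5; 1.2 0 -0.1 0 0 0 5; 1.2 0 -0.1 0 0 -0.2 5; 1.2 0 -0.1 0 0 0 5; 0 0 0 0 0 0 5"}}

```text
t: 3.48
tcp_pos: [0.5334, -0.2087, 0.0604]
eef_rot: [63.0, 89.7, -33.3]
force: [0.6, 0.3, -0.3]
grip_width: 0.0499
```

```bash
python3 -c "
from h import *
plan([.533,-.2083,.0595],-96.3,5.5,.013)
"
```

```text
t 3.48 dist 0.001 rv [-0.09  0.12 -0.23] n 1 F [ 0.6   0.29 -0.34]
0.09 -0.05 -0.03 -0.09 0.12 -0.23 5.5
```

Close the fingers with a moderate grip.

Call:
{"method": "drive_tool", "body": {"motion": "0.1 0 0 0 0 0 3; 0 0 0 0 0 0 1.8; 0 0 0 0 0 0 1.2; 0 0 0 0 0 0 1.2; 0 0 0 0 0 0 1.2", "grip_force": 20}}

```text
t: 3.9
tcp_pos: [0.534, -0.2083, 0.0597]
eef_rot: [63.7, 89.7, -32.6]
force: [-0.3, -0.7, 0.6]
grip_width: 0.0201
```

Call:
{"method": "drive_tool", "body": {"motion": "0 0 0 0 0 0 1.2; 0 0 0 0 0 0 1.2"}}

```text
t: 4.07
tcp_pos: [0.5343, -0.2085, 0.0603]
eef_rot: [65.5, 89.7, -30.9]
force: [-0.0, 0.2, -0.5]
grip_width: 0.0156
```

```bash
python3 -c "
from h import *
o=env.observe();print(o['tcp_pos'],o['force'],o['grip_width'])
im=snap('wrist','w3.png')
"
```

```text
[ 0.53431124 -0.20846655  0.06034369] [-0.00592751  0.18279778 -0.49377384] 0.015644502726396458
```

View pics/w3.png

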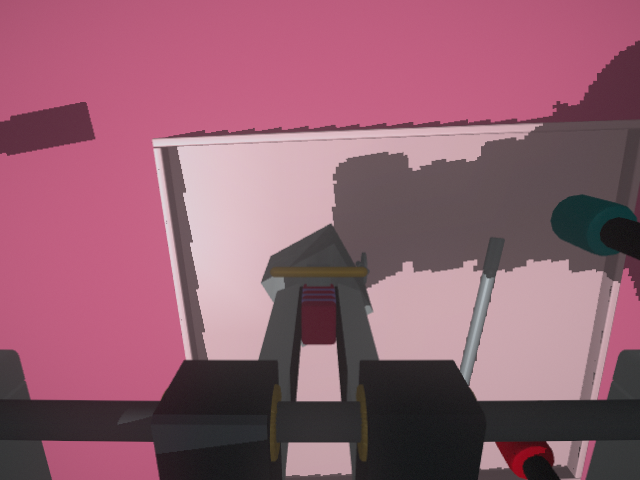

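Call:
{"method": "drive_tool", "body": {"motion": "-1 0 0 0 0 0 1.2; -1.5 0 0 0 0 0 1.2; -2 0 0 0 0 0 1.2; -2.5 0 0 0 0 0 1.2; -2.5 0 0 0 0 0 1.2", "grip_force": 25}}

```text
t: 4.53
tcp_pos: [0.531, -0.2071, 0.1565]
eef_rot: [-91.5, 89.8, 172.2]
force: [-0.1, -0.0, -1.0]
grip_width: 0.016
```

Call:
{"method": "drive_tool", "body": {"motion": "-2 0 0 0 0 0 1.2; -1.5 0 0 0 0 0 1.2; 0 0 0 0 0 0 1.2"}}

```text
t: 4.78
tcp_pos: [0.5327, -0.2076, 0.2008]
eef_rot: [68.7, 89.7, -27.7]
force: [-0.2, -0.2, -0.2]
grip_width: 0.0158
```

```bash
python3 -c "
from h import *
o=env.observe();print(o['tcp_pos'],o['force'],o['grip_width'])
a=snap('wrist','w4.png');b=snap('scene','s4.png');c=snap('side','d4.png')
"
```

```text
[ 0.53274317 -0.2075723   0.20075876] [-0.2335253  -0.24247879 -0.15808395] 0.015753001278118146
```

View pics/w4.png

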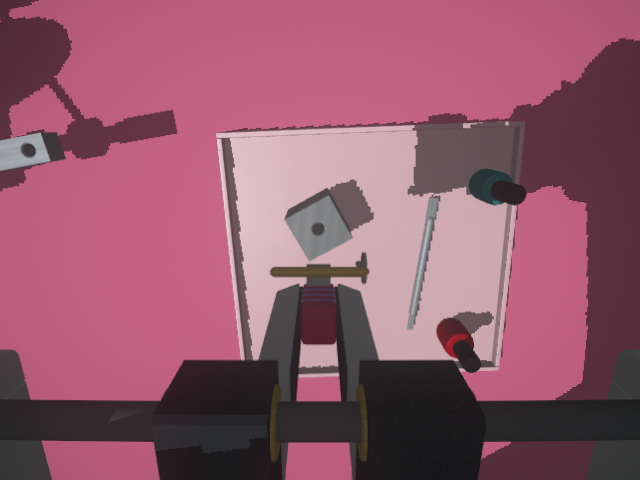

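View pics/s4.png

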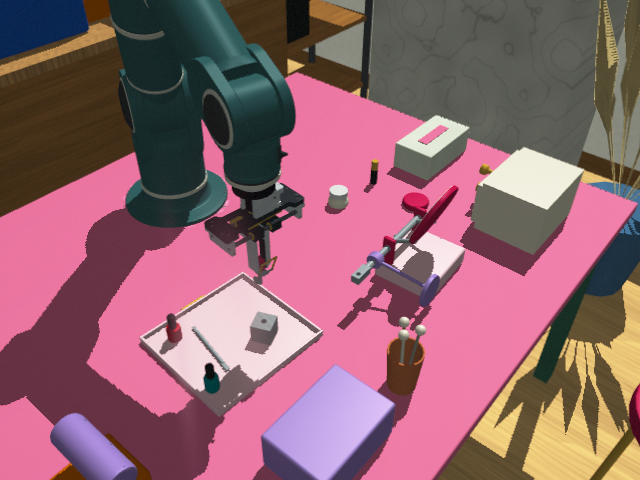

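```bash
python3 -c "
from h import *
import cv2
im=cv2.imread('pics/w4.png')
for (x0,y0,w,h,z) in [(295,205,50,50,.05),(10,130,40,40,.1)]:
  g=cv2.cvtColor(im[y0:y0+h,x0:x0+w],cv2.COLOR_BGR2GRAY)
  c=im[y0:y0+h,x0:x0+w]
  cv2.imwrite('pics/h%d.png'%x0,cv2.resize(c,None,fx=10,fy=10,interpolation=cv2.INTER_CUBIC))
print(atz('wrist',(318,229),.05),atz('wrist',(28,150),.1))
"
```

```text
[ 0.53131933 -0.20741076  0.05      ] [ 0.62309007 -0.01412853  0.1       ]
```

View pics/h295.png

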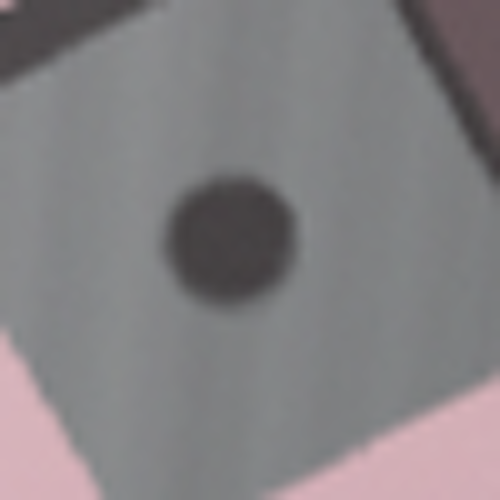

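View pics/h10.png

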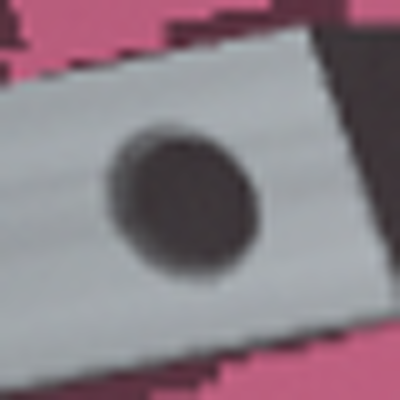

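```bash
python3 -c "
from h import *
f=lambda x,y: atz('wrist',(10+x/10-.45,130+y/10-.45),.1)
for a,b in [((0,388),(390,317)),((0,85),(300,28)),((312,28),(392,300))]:
  A,B=f(*a),f(*b); d=A-B; print(A,B,np.degrees(np.arctan2(d[1],d[0])))
f=lambda x,y: atz('wrist',(10+x/10-.45,130+y/10-.45),.1); print(f(183,202))
"
```

```text
[0.61235169 0.00311919 0.1       ] [ 0.6139111  -0.02627407  0.1       ] 93.0368722418689
[ 0.63244345 -0.00374345  0.1       ] [ 0.63365653 -0.02592598  0.1       ] 93.13017312406947
[ 0.63355826 -0.02676046  0.1       ] [ 0.61503394 -0.02677077  0.1       ] 0.0318813635687733
[ 0.6232675  -0.01407659  0.1       ]
```

```bash
python3 -c "
from h import *
plan([.6240,-.011,.20],2.5,1.2)"
```

```text
t 4.93 dist 0.217 rv [-9.885e+01  2.000e-02  4.000e-02] n 15 F [ 0.47 -0.26 -0.94]
-0.02 0.47 -1.37 -6.59 0.00 0.00 1.2; -0.02 0.62 -1.31 -6.59 0.00 0.00 1.2; -0.02 0.77 -1.22 -6.59 0.00 0.00 1.2; -0.02 0.90 -1.13 -6.59 0.00 0.00 1.2; -0.02 1.03 -1.02 -6.59 0.00 0.00 1.2
-0.02 1.14 -0.89 -6.59 0.00 0.00 1.2; -0.02 1.23 -0.76 -6.59 0.00 0.00 1.2; -0.02 1.31 -0.61 -6.59 0.00 0.00 1.2; -0.02 1.37 -0.45 -6.59 0.00 0.00 1.2; -0.02 1.42 -0.29 -6.59 0.00 0.00 1.2
-0.02 1.44 -0.13 -6.59 0.00 0.00 1.2; -0.02 1.45 0.04 -6.59 0.00 0.00 1.2; -0.02 1.43 0.20 -6.59 0.00 0.00 1.2; -0.02 1.40 0.37 -6.59 0.00 0.00 1.2; -0.02 1.35 0.52 -6.59 0.00 0.00 1.2
```

Call:
{"method": "drive_tool", "body": {"motion": "0 0.5 -1.4 -6.6 0 0 1.2; 0 0.6 -1.3 -6.6 0 0 1.2; 0 0.8 -1.2 -6.6 0 0 1.2; 0 0.9 -1.1 -6.6 0 0 1.2; 0 1.0 -1.0 -6.6 0 0 1.2"}}

```text
t: 5.35
tcp_pos: [0.5589, -0.1423, 0.1903]
eef_rot: [-123.2, 89.4, 174.3]
force: [-0.6, -0.2, -0.4]
grip_width: 0.0157
```

Call:
{"method": "drive_tool", "body": {"motion": "0 1.1 -0.9 -6.6 0 0 1.2; 0 1.2 -0.8 -6.6 0 0 1.2; 0 1.3 -0.6 -6.6 0 0 1.2; 0 1.4 -0.5 -6.6 0 0 1.2; 0 1.4 -0.3 -6.6 0 0 1.2"}}

```text
t: 5.77
tcp_pos: [0.5845, -0.0718, 0.1828]
eef_rot: [-163.9, 88.8, 168.3]
force: [0.3, 0.5, -0.1]
grip_width: 0.0157
```

```bash
python3 -c "
from h import *
plan([.6240,-.011,.20],2.5,1.2)"
```

```text
t 5.77 dist 0.0746 rv [-3.03e+01 -1.21e+00  2.00e-02] n 5 F [ 0.32  0.45 -0.08]
-0.35 1.44 0.13 -6.06 -0.24 0.00 1.2; -0.35 1.42 0.28 -6.06 -0.24 0.00 1.2; -0.35 1.38 0.43 -6.06 -0.24 0.00 1.2; -0.35 1.33 0.57 -6.06 -0.24 0.00 1.2; -0.35 1.26 0.71 -6.06 -0.24 0.00 1.2
```

Call:
{"method": "drive_tool", "body": {"motion": "-0.5 1.4 0.1 -6 -0.2 0 1.2; -0.5 1.4 0.3 -6 -0.2 0 1.2; -0.4 1.4 0.4 -6 -0.2 0 1.2; -0.4 1.3 0.6 -6 -0.2 0 1.2; -0.2 1.2 0.7 -5 -0.2 0 1.2"}}

```text
t: 6.18
tcp_pos: [0.6207, -0.0081, 0.1951]
eef_rot: [164.8, 89.1, 167.7]
force: [0.4, -0.3, -0.1]
grip_width: 0.0159
```

```bash
python3 -c "
from h import *
plan([.6240,-.011,.19],2.5,1.2)"
```

```text
t 6.18 dist 0.0067 rv [ 0.39 -0.85 -0.23] n 1 F [ 0.42 -0.34 -0.08]
0.50 -0.31 0.32 0.39 -0.85 -0.23 1.2
```

Call:
{"method": "drive_tool", "body": {"motion": "0.5 -0.3 0.3 0.4 -0.8 -0.2 1.2; 0 0 0 0 0 0 1.2"}}

```text
t: 6.35
tcp_pos: [0.6238, -0.008, 0.1873]
eef_rot: [135.1, 89.8, 138.0]
force: [-0.6, -1.2, -2.1]
grip_width: 0.0158
```

```bash
python3 -c "
from h import *
plan([.6240,-.011,.19],2.5,1.2)
o=env.observe();print(o['tcp_pos'])
a=snap('wrist','w5.png');b=snap('scene','s5.png');c=snap('side','d5.png')
cv2.imwrite('pics/s5z.png',cv2.resize(b[200:310,310:450],None,fx=5.5,fy=5.5,interpolation=cv2.INTER_CUBIC))
cv2.imwrite('pics/d5z.png',cv2.resize(c[120:240,240:380],None,fx=5,fy=5,interpolation=cv2.INTER_CUBIC))
"
```

```text
t 6.35 dist 0.004 rv [ 0.45 -0.16 -0.16] n 1 F [-0.63 -1.16 -2.14]
-0.27 -0.30 0.01 0.45 -0.16 -0.16 1.2
[ 0.6237669  -0.00799122  0.18731348]
```

View pics/w5.png

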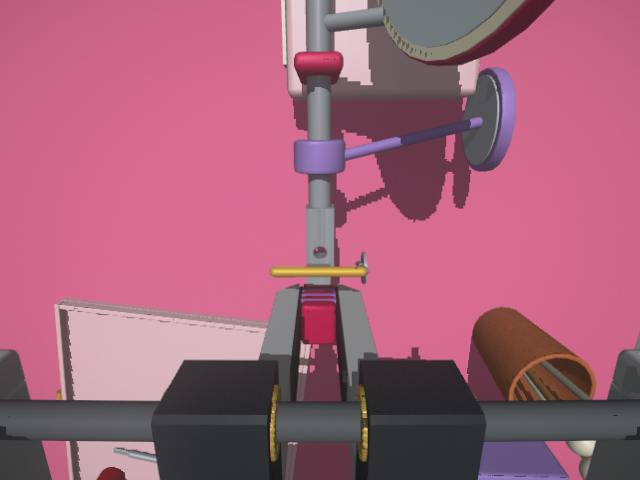

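View pics/s5z.png

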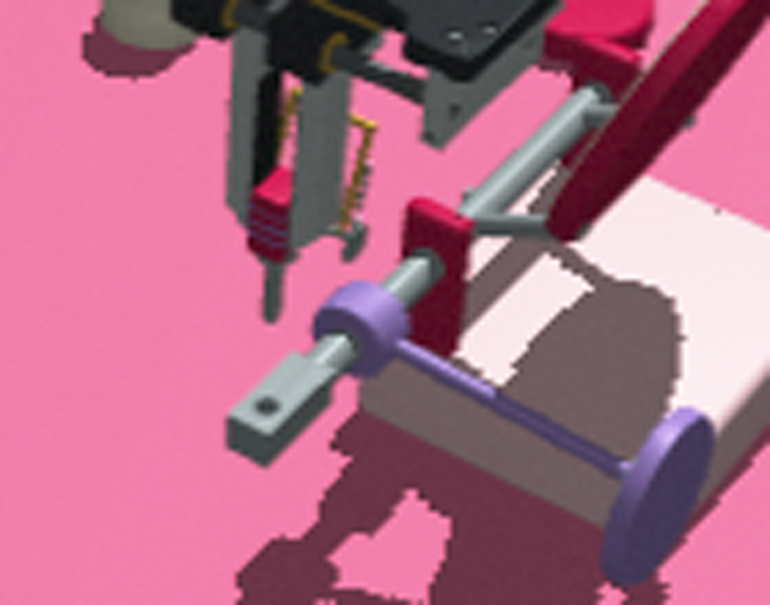

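View pics/d5z.png

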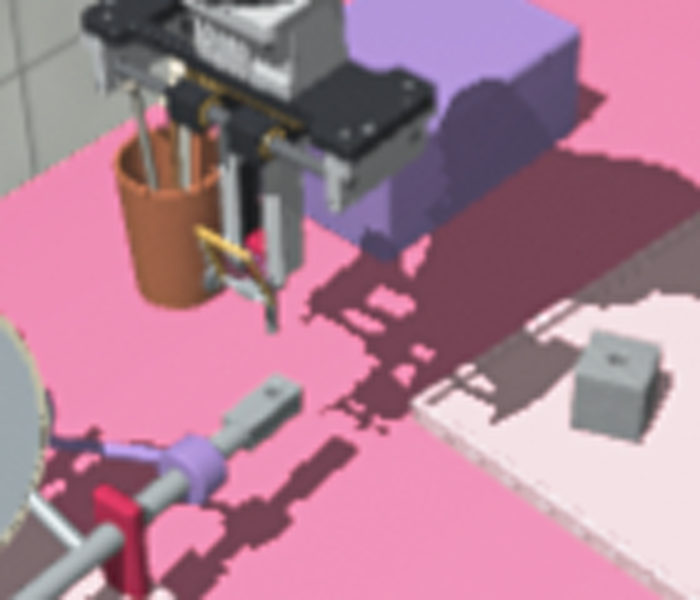

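```bash
cat >> h.py <<'E'
def S(x,y,f,ox,oy): return (ox+(x+.5)/f-.5,oy+(y+.5)/f-.5)
E
python3 -c "
from h import *
a=tri([ray('scene',S(271,319,5.5,310,200)),ray('side',S(272,329,5,240,120))])
b=tri([ray('scene',S(267,405,5.5,310,200)),ray('side',S(273,393,5,240,120))])
c=tri([ray('scene',S(275,183,5.5,310,200)),ray('side',S(258,242,5,240,120))])
print('tip',a);print('hole',b);print('blktop?',c);print(a[0]-env.observe()['tcp_pos'])
print('w hole',atz('wrist',(320,252),.1), 'w blk top', atz('wrist',(318.5,323),.1873-.0103+.032),'bar',atz('wrist',(319,271.5),.1873-.0103+.047))
print(env.observe()['tcp_pos'])
"
```

```text
tip (array([ 0.62413373, -0.01307573,  0.14485134]), [np.float64(0.0002775404449435741), np.float64(0.00027754044494357233)])
hole (array([ 0.62388606, -0.01147128,  0.09887039]), [np.float64(0.00016594232241836886), np.float64(0.00016594232241821567)])
blktop? (array([ 0.62257333, -0.00857514,  0.20835374]), [np.float64(0.0028154444192453848), np.float64(0.002815444419245405)])
[ 0.00029842 -0.00493375 -0.04398362]
w hole [ 0.62602127 -0.01106595  0.1       ] w blk top [ 0.62503827 -0.00984201  0.209     ] bar [0.62365891 0.0207916  0.224     ]
[ 0.6238353  -0.00814197  0.18883496]
```

```bash
python3 -c "
from h import *
plan([.6240,-.0070,.150],2.7,1.2,.011)"
```

```text
t 6.5 dist 0.0389 rv [ 0.2  -0.14 -0.15] n 4 F [-0.69 -0.65 -1.26]
0.97 0.03 0.01 0.05 -0.03 -0.04 1.2; 0.97 0.03 0.01 0.05 -0.03 -0.04 1.2; 0.97 0.03 0.01 0.05 -0.03 -0.04 1.2; 0.97 0.03 0.01 0.05 -0.03 -0.04 1.2
```

Call:
{"method": "drive_tool", "body": {"motion": "0.9 0 0 0 -0.1 0 1.2; 0.9 0 0 0 0 -0.1 1.2; 0.9 0 0 0 0 0 1.2; 0.8 0 0 0 0 0 1.2; 0 0 0 0 0 0 1.2"}}

```text
t: 6.92
tcp_pos: [0.6226, -0.0103, 0.1496]
eef_rot: [-167.9, 89.9, -165.3]
force: [0.7, 0.1, -0.8]
grip_width: 0.0157
```

```bash
python3 -c "
from h import *
plan([.6240,-.0070,.150],2.7,1.2)
o=env.observe();print(o['tcp_pos'])
a=snap('wrist','w6.png');b=snap('scene','s6.png');c=snap('side','d6.png')
cv2.imwrite('pics/s6z.png',cv2.resize(b[240:290,330:390],None,fx=12,fy=12,interpolation=cv2.INTER_CUBIC))
cv2.imwrite('pics/d6z.png',cv2.resize(c[160:220,265:335],None,fx=10,fy=10,interpolation=cv2.INTER_CUBIC))
cv2.imwrite('pics/w6z.png',cv2.resize(a[200:350,240:400],None,fx=4,fy=4,interpolation=cv2.INTER_CUBIC))
"
```

```text
t 6.92 dist 0.0036 rv [-0.12 -0.11  0.02] n 1 F [ 0.69  0.05 -0.76]
-0.04 0.32 0.15 -0.12 -0.11 0.02 1.2
[ 0.62264043 -0.01030164  0.14958126]
```

View pics/w6z.png

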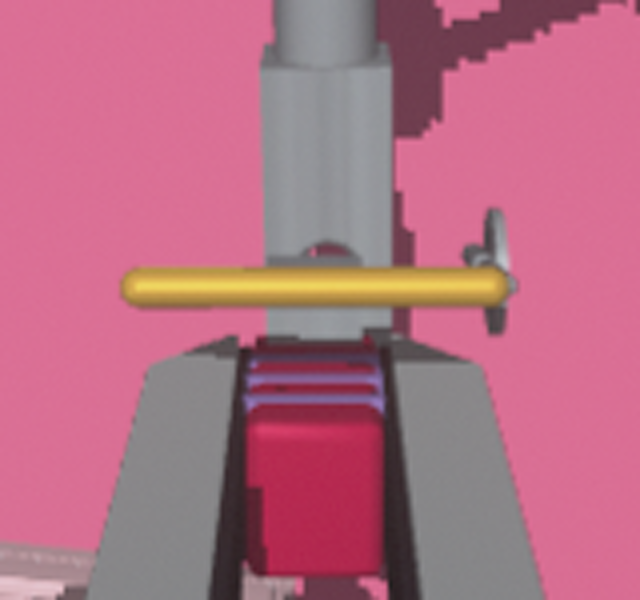

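View pics/s6z.png

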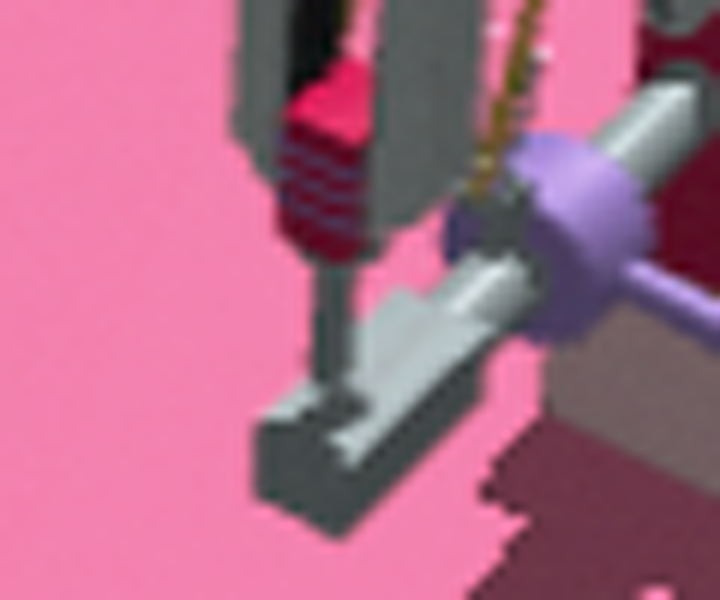

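View pics/d6z.png

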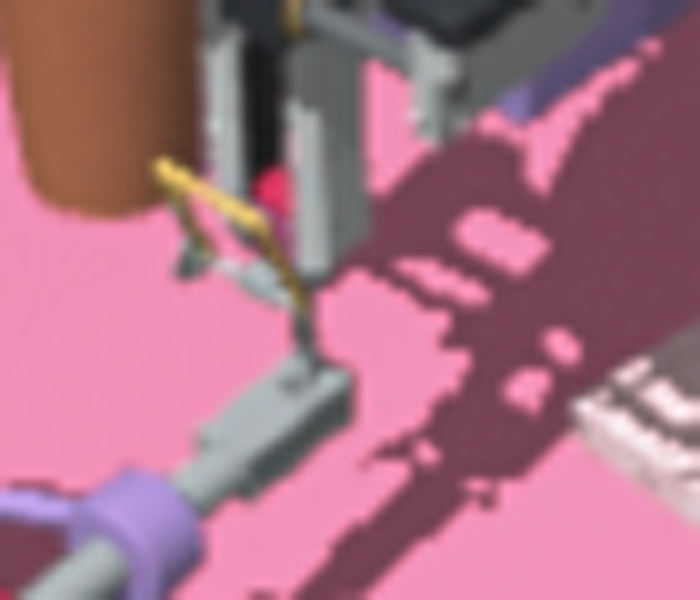

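```bash
python3 -c "
from h import *
a=tri([ray('scene',S(334,395,12,330,240)),ray('side',S(308,361,10,265,160))])
print('tip',a); print(a[0]-np.array([ 0.62264043,-0.01030164,0.14958126]))
H=[.62389,-.01147,.1]
for n,f in [('scene',(12,330,240)),('side',(10,265,160))]:
  p=proj(n,H)[0]; print(n,(p[0]+.5-f[1])*f[0],(p[1]+.5-f[2])*f[0])
o=env.observe();print(o['tcp_pos']);p=proj('wrist',H)[0];print((p-[240,200])*4)
plan([.6238,-.0075,.150],2.5,1.2)"
```

```text
tip (array([ 0.62451977, -0.01627553,  0.10488708]), [np.float64(0.0006812336940436347), np.float64(0.0006812336940436866)])
[ 0.00187934 -0.00597389 -0.04469418]
scene 343.0273971349077 400.1683537465474
side 296.25032730421253 383.9496873539119
[ 0.6236123  -0.00997464  0.15177279]
[308.01919828 270.02832596]
t 7.07 dist 0.003 rv [0.1  0.02 0.02] n 1 F [-0.04 -0.63  0.15]
0.18 0.25 0.03 0.10 0.02 0.02 1.2
```

```bash
python3 -c "
from h import *
for t in [0,4]:
  T=np.array([.6243,-.0160,.106]); U=T+.032*np.array([0,np.sin(np.radians(t)),np.cos(np.radians(t))])
  for n,f in [('scene',(12,330,240)),('side',(10,265,160))]:
    for X in (T,U):
      p=proj(n,X)[0]; print(t,n,((p[0]+.5-f[1])*f[0]).round(),((p[1]+.5-f[2])*f[0]).round())"
```

```text
0 scene 331.0 390.0
0 scene 339.0 256.0
0 side 306.0 359.0
0 side 302.0 272.0
4 scene 331.0 390.0
4 scene 347.0 249.0
4 side 306.0 359.0
4 side 296.0 277.0
```

```bash
python3 -c "
from h import *
print(env.observe()['tcp_pos'])
plan([.6241,-.0062,.149],2.5,1.2)"
```

```text
[ 0.6236123  -0.00997464  0.15177279]
t 7.07 dist 0.0047 rv [0.1  0.02 0.02] n 1 F [-0.04 -0.63  0.15]
0.28 0.37 0.07 0.10 0.02 0.02 1.2
```

Call:
{"method": "drive_tool", "body": {"motion": "0.2 0.35 0.05 0 0 0 1.2; 0 0 0 0 0 0 1.2; 0 0 0 0 0 0 1.2"}}

```text
t: 7.32
tcp_pos: [0.6247, -0.0059, 0.1507]
eef_rot: [-10.0, 89.9, -7.4]
force: [0.1, -0.0, -1.6]
grip_width: 0.0158
```

```bash
python3 -c "
from h import *
plan([.6241,-.0062,.149],2.5,1.2)
o=env.observe();print(o['tcp_pos'],o['dq'].round(1))
b=snap('scene','s7.png');c=snap('side','d7.png')
print(env.observe()['tcp_pos'])
cv2.imwrite('pics/s7z.png',cv2.resize(b[240:290,330:390],None,fx=12,fy=12,interpolation=cv2.INTER_CUBIC))
cv2.imwrite('pics/d7z.png',cv2.resize(c[160:220,265:335],None,fx=10,fy=10,interpolation=cv2.INTER_CUBIC))
"
```

```text
t 7.32 dist 0.0019 rv [0.09 0.13 0.02] n 1 F [ 0.1  -0.   -1.59]
0.17 -0.02 -0.06 0.09 0.13 0.02 1.2
[ 0.62471026 -0.00594788  0.15073941] [-0.5  0.  -0.3  0.   0.  -0.1 -0.2]
[ 0.6246194  -0.00594305  0.150683  ]
```

View pics/s7z.png

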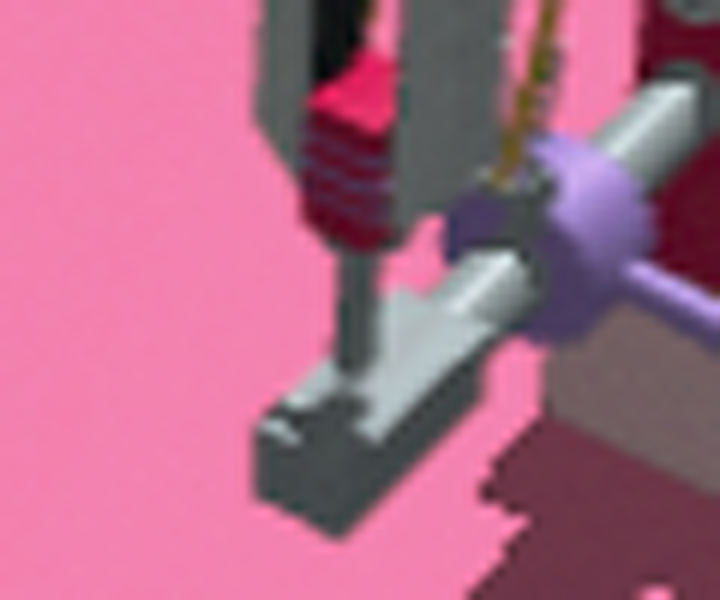

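View pics/d7z.png

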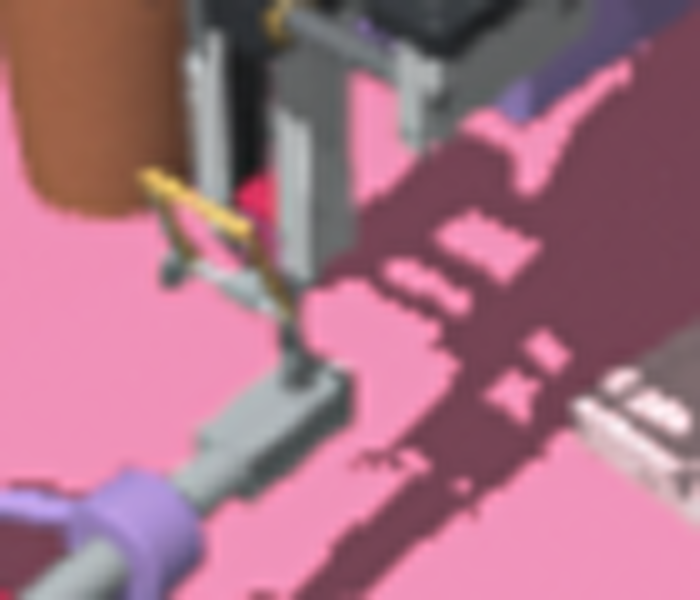

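Call:
{"method": "drive_tool", "body": {"motion": "0.2 -0.06 -0.07 0 0 0 1.2; 0.2 0 0 0 0 0 1.2; 0 0 0 0 0 0 1.2"}}

```text
t: 7.67
tcp_pos: [0.624, -0.0067, 0.1467]
eef_rot: [-11.4, 89.8, -8.8]
force: [0.3, 0.3, -0.2]
grip_width: 0.0158
```

Call:
{"method": "drive_tool", "body": {"motion": "0.15 0 0 0 0 0 1.2; 0.15 0 0 0 0 0 1.2; 0 0 0 0 0 0 1.2"}}

```text
t: 7.92
tcp_pos: [0.6241, -0.0069, 0.1434]
eef_rot: [-12.2, 89.8, -9.6]
force: [-0.1, 0.1, 0.5]
grip_width: 0.016
```

Call:
{"method": "drive_tool", "body": {"motion": "0.1 0 0 0 0 0 1.2; 0.1 0 0 0 0 0 1.2; 0 0 0 0 0 0 1.2"}}

```text
t: 8.17
tcp_pos: [0.6243, -0.0074, 0.1412]
eef_rot: [-21.7, 89.8, -19.2]
force: [1.1, -0.2, -1.9]
grip_width: 0.0158
```

Call:
{"method": "drive_tool", "body": {"motion": "0.1 0 0 0 0 0 1.2; 0.1 0 0 0 0 0 1.2; 0 0 0 0 0 0 1.2"}}

```text
t: 8.42
tcp_pos: [0.6242, -0.0075, 0.1389]
eef_rot: [-22.0, 89.8, -19.4]
force: [-1.0, -0.3, 0.1]
grip_width: 0.0156
```

```bash
python3 -c "
from h import *
plan([.6241,-.0069,.137],2.5,1.2)
o=env.observe();print(o['tcp_pos'],o['force'].round(1))
b=snap('scene','s8.png');c=snap('side','d8.png')
cv2.imwrite('pics/s8z.png',np.hstack([cv2.resize(b[240:290,330:380],None,fx=8,fy=8,interpolation=cv2.INTER_CUBIC),cv2.resize(c[165:215,265:315],None,fx=8,fy=8,interpolation=cv2.INTER_CUBIC)]))
"
```

```text
t 8.42 dist 0.002 rv [0.05 0.17 0.07] n 1 F [-0.99 -0.29  0.08]
0.19 0.06 -0.01 0.05 0.17 0.07 1.2
[ 0.62424544 -0.0074731   0.13888539] [-1.  -0.3  0.1]
```

View pics/s8z.png

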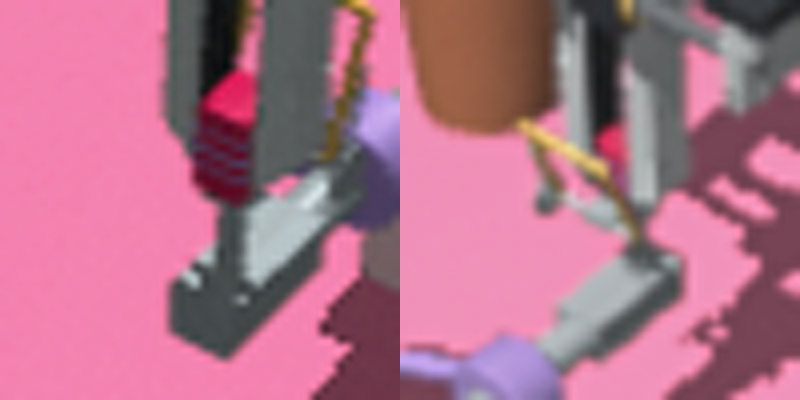

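Call:
{"method": "drive_tool", "body": {"motion": "0.2 0 0 0 0 0 1.2; 0.2 0 0 0 0 0 1.2; 0 0 0 0 0 0 1.2"}}

```text
t: 8.77
tcp_pos: [0.6244, -0.0075, 0.1348]
eef_rot: [-21.1, 89.8, -18.6]
force: [0.8, -0.7, -0.5]
grip_width: 0.0159
```

Call:
{"method": "drive_tool", "body": {"motion": "0.2 0 0 0 0 0 1.2; 0.2 0 0 0 0 0 1.2; 0 0 0 0 0 0 1.2"}}

```text
t: 9.02
tcp_pos: [0.6244, -0.0075, 0.1303]
eef_rot: [-22.1, 89.8, -19.5]
force: [0.6, -1.3, -1.3]
grip_width: 0.0158
```

Call:
{"method": "drive_tool", "body": {"motion": "0.2 0 0 0 0 0 1.2; 0.2 0 0 0 0 0 1.2; 0 0 0 0 0 0 1.2"}}

```text
t: 9.27
tcp_pos: [0.6244, -0.0076, 0.1258]
eef_rot: [-23.2, 89.8, -20.6]
force: [0.3, -0.2, -1.3]
grip_width: 0.0157
```

Call:
{"method": "drive_tool", "body": {"motion": "0.2 0 0 0 0 0 1.2; 0.2 0 0 0 0 0 1.2; 0 0 0 0 0 0 1.2"}}

```text
t: 9.52
tcp_pos: [0.6244, -0.0076, 0.1214]
eef_rot: [-23.1, 89.8, -20.6]
force: [0.8, -0.5, -0.8]
grip_width: 0.0159
```

Call:
{"method": "drive_tool", "body": {"motion": "0.2 0 0 0 0 0 1.2; 0.2 0 0 0 0 0 1.2; 0 0 0 0 0 0 1.2"}}

```text
t: 9.77
tcp_pos: [0.6244, -0.0076, 0.1169]
eef_rot: [-23.1, 89.8, -20.6]
force: [1.1, -0.5, -0.5]
grip_width: 0.0158
```

```bash
python3 -c "
from h import *
plan([.6241,-.0069,.137],2.5,1.2)
o=env.observe();print(o['tcp_pos'],o['force'].round(1))
b=snap('scene','s9.png');c=snap('side','d9.png')
cv2.imwrite('pics/s9z.png',np.hstack([cv2.resize(b[240:290,330:380],None,fx=8,fy=8,interpolation=cv2.INTER_CUBIC),cv2.resize(c[165:215,265:315],None,fx=8,fy=8,interpolation=cv2.INTER_CUBIC)]))
"
```

```text
t 9.77 dist 0.0201 rv [0.06 0.19 0.08] n 1 F [ 1.1  -0.52 -0.51]
-2.01 0.06 -0.02 0.06 0.19 0.08 1.2
[ 0.62441259 -0.0075507   0.11694215] [ 1.1 -0.5 -0.5]
```

View pics/s9z.png

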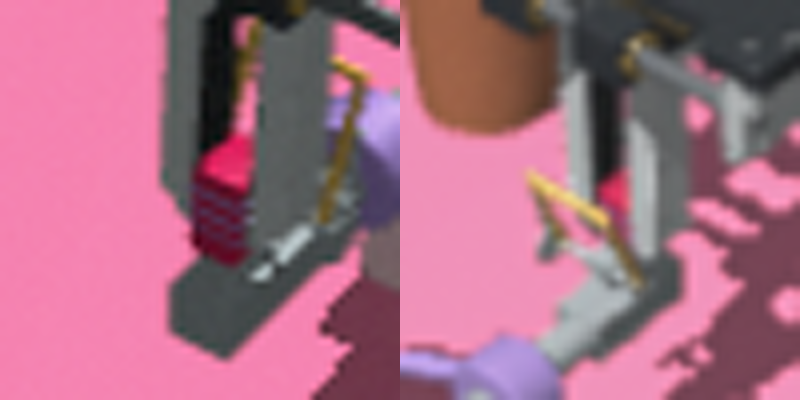

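Nearly seated (TCP about 6 mm above the expected flush height) with no load; continue in 1 mm steps.

Call:
{"method": "drive_tool", "body": {"motion": "0.15 0 0 0 0 0 1.2; 0.15 0 0 0 0 0 1.2; 0 0 0 0 0 0 1.2"}}

```text
t: 10.12
tcp_pos: [0.6245, -0.0076, 0.1141]
eef_rot: [-22.3, 89.8, -19.7]
force: [-0.1, -0.7, -1.1]
grip_width: 0.0156
```

Call:
{"method": "drive_tool", "body": {"motion": "0.1 0 0 0 0 0 1.2; 0.1 0 0 0 0 0 1.2; 0 0 0 0 0 0 1.2"}}

```text
t: 10.37
tcp_pos: [0.6246, -0.0076, 0.1119]
eef_rot: [-22.3, 89.8, -19.7]
force: [-0.1, -1.0, -1.2]
grip_width: 0.0157
```

Call:
{"method": "drive_tool", "body": {"motion": "0.1 0 0 0 0 0 1.2; 0 0 0 0 0 0 1.2"}}

```text
t: 10.53
tcp_pos: [0.6246, -0.0076, 0.1108]
eef_rot: [-22.1, 89.8, -19.6]
force: [0.4, -1.2, -0.4]
grip_width: 0.0156
```

Call:
{"method": "drive_tool", "body": {"motion": "0.1 0 0 0 0 0 1.2; 0 0 0 0 0 0 1.2"}}

```text
t: 10.7
tcp_pos: [0.6247, -0.0076, 0.1098]
eef_rot: [-21.0, 89.8, -18.4]
force: [0.2, -1.6, -1.0]
grip_width: 0.0157
```

Call:
{"method": "drive_tool", "body": {"motion": "0.1 0 0 0 0 0 1.2; 0 0 0 0 0 0 1.2"}}

```text
t: 10.87
tcp_pos: [0.6247, -0.0076, 0.1089]
eef_rot: [-22.3, 89.8, -19.7]
force: [-1.3, -1.0, 2.6]
grip_width: 0.016
```

Call:
{"method": "drive_tool", "body": {"motion": "0.1 0 0 0 0 0 1.2; 0 0 0 0 0 0 1.2"}}

```text
t: 11.03
tcp_pos: [0.6248, -0.0076, 0.1083]
eef_rot: [-23.5, 89.7, -20.9]
force: [-1.5, -1.4, 5.4]
grip_width: 0.0161
```

```bash
python3 -c "
from h import *
o=env.observe();print(o['tcp_pos'],o['force'].round(1))
b=snap('scene','s10.png');c=snap('side','d10.png')
print(env.observe()['force'].round(1))
cv2.imwrite('pics/s10z.png',np.hstack([cv2.resize(b[240:290,330:380],None,fx=8,fy=8,interpolation=cv2.INTER_CUBIC),cv2.resize(c[165:215,265:315],None,fx=8,fy=8,interpolation=cv2.INTER_CUBIC)]))
"
```

```text
[ 0.62475592 -0.00758408  0.10827364] [-1.5 -1.4  5.4]
[-2.5 -0.7  4.9]
```

View pics/s10z.png

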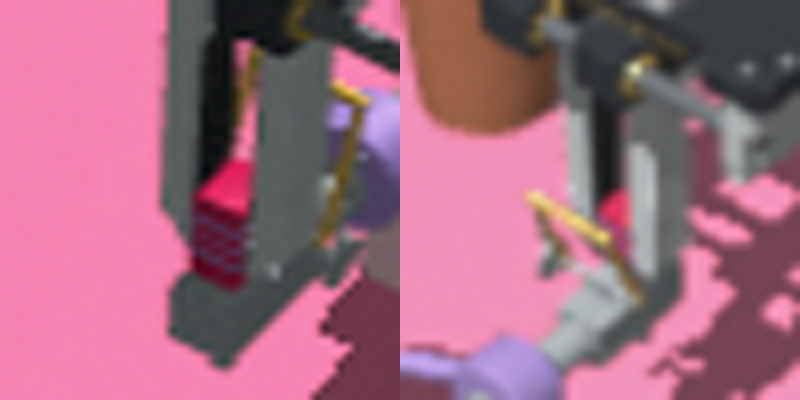

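Call:
{"method": "drive_tool", "body": {"motion": "-0.08 0 0 0 0 0 1.2; 0 0 0 0 0 0 1.2; 0 0 0 0 0 0 1.8; 0 0 0 0 0 0 2.4; 0 0 0 0 0 0 3"}}

```text
t: 11.55
tcp_pos: [0.6247, -0.0072, 0.1091]
eef_rot: [-17.9, 89.7, -15.3]
force: [-0.5, -0.2, -0.1]
grip_width: 0.0275
```

Call:
{"method": "drive_tool", "body": {"motion": "0 0 0 0 0 0 3; 0 0 0 0 0 0 3; 0 0 0 0 0 0 3"}}

```text
t: 11.8
tcp_pos: [0.6247, -0.0069, 0.1088]
eef_rot: [-13.4, 89.8, -10.8]
force: [-0.8, 0.2, 0.6]
grip_width: 0.0301
```

```bash
python3 -c "
from h import *
o=env.observe();print(o['tcp_pos'],o['force'].round(1))
a=snap('wrist','w11.png');b=snap('scene','s11.png');c=snap('side','d11.png')
cv2.imwrite('pics/s11z.png',np.hstack([cv2.resize(b[240:290,330:380],None,fx=8,fy=8,interpolation=cv2.INTER_CUBIC),cv2.resize(c[165:215,265:315],None,fx=8,fy=8,interpolation=cv2.INTER_CUBIC)]))
"
```

```text
[ 0.62471818 -0.0069297   0.10883974] [-0.8  0.2  0.6]
```

View pics/s11z.png

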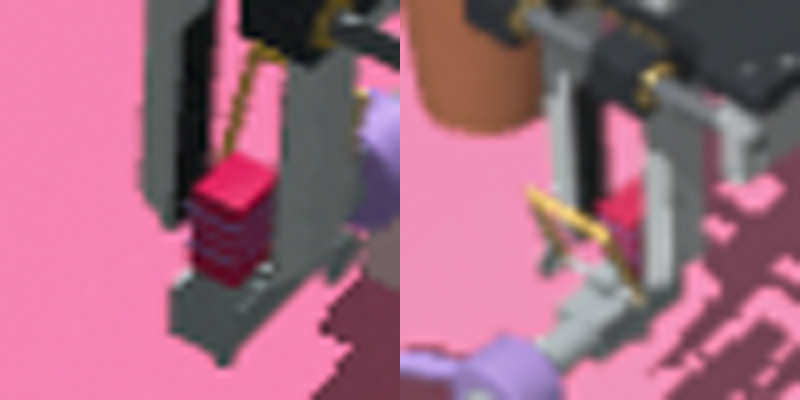

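View pics/w11.png

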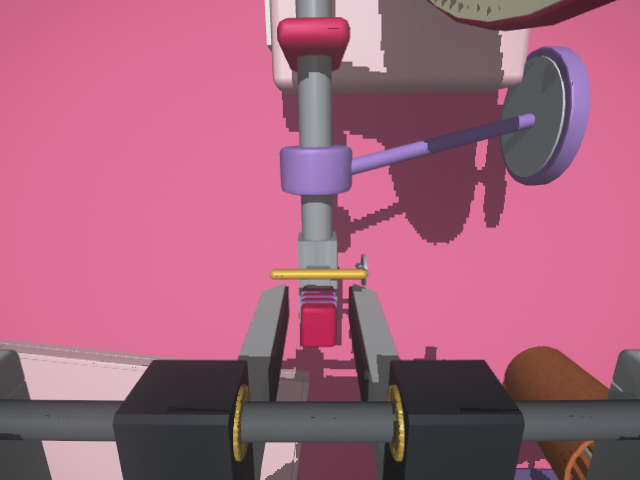

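Call:
{"method": "drive_tool", "body": {"motion": "-1 0 0 0 0 0 3; -2 0 0 0 0 0 3; -2 0 0 0 0 0 3; -2 0 0 0 0 0 3; 0 0 0 0 0 0 1"}}

```text
t: 12.37
tcp_pos: [0.6238, -0.0065, 0.1834]
eef_rot: [-5.4, 89.9, -2.8]
force: [0.6, -1.0, 0.1]
grip_width: 0.0261
```

Call:
{"method": "drive_tool", "body": {"motion": "0 1.5 0 0 0 0 0; 0 1.5 0 0 0 0 0; 0 1.5 0 0 0 0 0; 0 0.3 0 0 0 0 0; 0 0 0 0 0 0 0"}}

```text
t: 12.78
tcp_pos: [0.6215, 0.0453, 0.1857]
eef_rot: [-3.3, 89.7, -0.8]
force: [-0.2, -0.6, 0.3]
grip_width: 0.0005
```

```bash
python3 -c "
from h import *
o=env.observe();print(o['tcp_pos'],o['force'].round(1),o['grip_width'])
plan([.624,.041,.140],2.5,0)
a=snap('wrist','w12.png');b=snap('scene','s12.png');c=snap('side','d12.png')
cv2.imwrite('pics/s12z.png',np.hstack([cv2.resize(b[230:290,330:390],None,fx=6.5,fy=6.5,interpolation=cv2.INTER_CUBIC),cv2.resize(c[155:215,255:315],None,fx=6.5,fy=6.5,interpolation=cv2.INTER_CUBIC)]))
"
```

```text
[0.6215409  0.04530816 0.1856976 ] [-0.2 -0.6  0.3] 0.0004944091361472562
t 12.78 dist 0.046 rv [0.07 0.27 0.02] n 2 F [-0.2  -0.57  0.26]
2.29 -0.22 0.10 0.03 0.14 0.01 0; 2.29 -0.22 0.11 0.03 0.14 0.01 0
```

View pics/s12z.png

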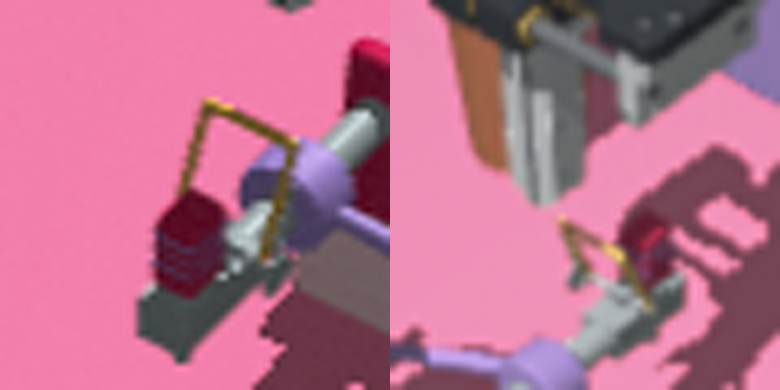

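View pics/w12.png

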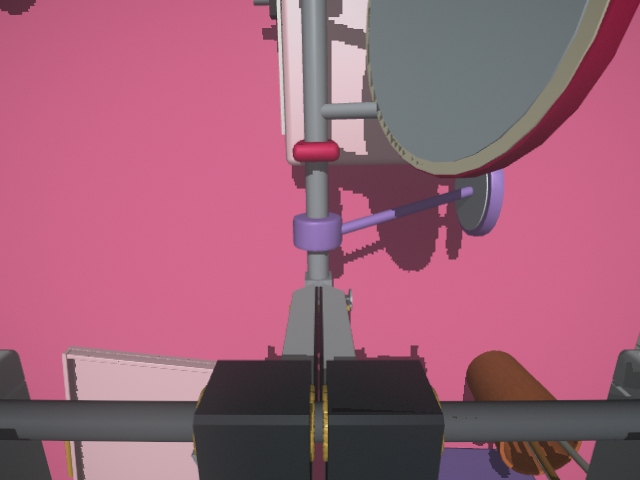

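```bash
python3 -c "
from h import *
A=tri([ray('scene',S(210,104,6.5,330,230)),ray('side',S(233,256,6.5,255,155))])
B=tri([ray('scene',S(296,147,6.5,330,230)),ray('side',S(172,218,6.5,255,155))])
print(A,B,(A[0]+B[0])/2)
plan([.6245,.041,.141],2.5,0,.015)"
```

```text
(array([0.60638432, 0.01964565, 0.14647661]), [np.float64(0.0008809080309447895), np.float64(0.0008809080309448323)]) (array([0.64086532, 0.02027132, 0.14705192]), [np.float64(0.0007584863275341277), np.float64(0.0007584863275341929)]) [0.62362482 0.01995848 0.14676427]
t 12.93 dist 0.0447 rv [-0.03  0.26  0.05] n 3 F [ 0.08 -0.28 -1.17]
1.49 -0.09 0.08 -0.01 0.09 0.02 0; 1.49 -0.09 0.08 -0.01 0.09 0.02 0; 1.49 -0.09 0.09 -0.01 0.09 0.02 0
```

Call:
{"method": "drive_tool", "body": {"motion": "1.4 0 0.1 0 0.1 0 0; 1.4 0 0.1 0 0.1 0 0; 1.2 0 0 0 0 0 0; 0 0 0 0 0 0 0"}}

```text
t: 13.27
tcp_pos: [0.6241, 0.0406, 0.1412]
eef_rot: [-82.0, 89.9, -79.7]
force: [-0.5, -0.1, -0.9]
grip_width: 0.0001
```

```bash
python3 -c "
from h import *
plan([.624,.034,.141],2.5,0,.015)"
```

```text
t 13.27 dist 0.0066 rv [-0.23  0.01  0.1 ] n 1 F [-0.53 -0.1  -0.86]
0.02 -0.66 -0.03 -0.23 0.01 0.10 0
```

Call:
{"method": "drive_tool", "body": {"motion": "0 -0.4 0 0 0 0 0; 0 -0.4 0 0 0 0 0; 0 -0.3 0 0 0 0 0; 0 0 0 0 0 0 0"}}

```text
t: 13.6
tcp_pos: [0.6241, 0.0281, 0.1399]
eef_rot: [-148.4, 89.9, -146.1]
force: [-0.2, 1.1, 0.6]
grip_width: 0.0004
```

Call:
{"method": "drive_tool", "body": {"motion": "0 -0.4 0 0 0 0 0; 0 -0.4 0 0 0 0 0; 0 -0.4 0 0 0 0 0; 0 0 0 0 0 0 0"}}

```text
t: 13.93
tcp_pos: [0.6255, 0.0156, 0.1418]
eef_rot: [-20.6, 89.9, -18.3]
force: [0.7, 1.2, 0.1]
grip_width: 0.0002
```

Call:
{"method": "drive_tool", "body": {"motion": "0 -0.4 -0.1 0 0 0 0; 0 -0.4 0 0 0 0 0; 0 -0.3 0 0 0 0 0; 0 0 0 0 0 0 0"}}

```text
t: 14.27
tcp_pos: [0.6247, 0.003, 0.1417]
eef_rot: [-38.8, 89.9, -36.6]
force: [-0.0, 1.2, -1.2]
grip_width: 0.0004
```

```bash
python3 -c "
from h import *
o=env.observe();print(o['tcp_pos'],o['force'].round(1),o['grip_width'])
b=snap('scene','s13.png');c=snap('side','d13.png')
cv2.imwrite('pics/s13z.png',np.hstack([cv2.resize(b[230:290,330:390],None,fx=6.5,fy=6.5,interpolation=cv2.INTER_CUBIC),cv2.resize(c[155:215,255:315],None,fx=6.5,fy=6.5,interpolation=cv2.INTER_CUBIC)]))
"
```

```text
[0.62474617 0.00302614 0.1417405 ] [-0.   1.2 -1.2] 0.00036864807965991485
```

View pics/s13z.png

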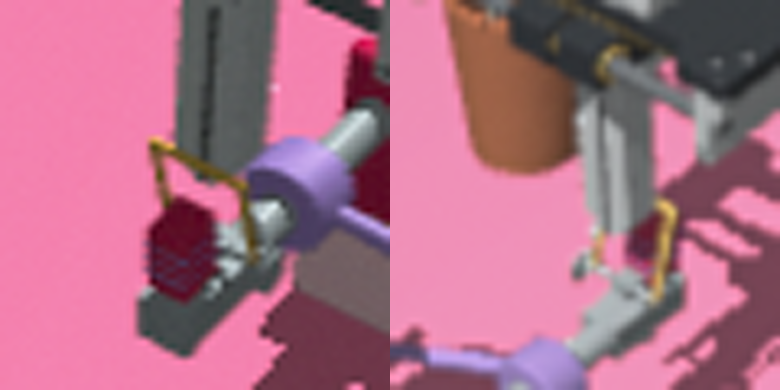

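Call:
{"method": "drive_tool", "body": {"motion": "0 -0.3 0 0 0 0 0; 0 -0.3 0 0 0 0 0; 0 0 0 0 0 0 0; 0 0 0 0 0 0 0"}}

```text
t: 14.7
tcp_pos: [0.6248, -0.0027, 0.1415]
eef_rot: [-52.0, 90.0, -49.7]
force: [-0.4, 0.5, 0.3]
grip_width: 0.0006
```

```bash
python3 -c "
from h import *
o=env.observe();print(o['tcp_pos'],o['force'].round(1),o['grip_width'])
b=snap('scene','s14.png');c=snap('side','d14.png')
cv2.imwrite('pics/s14z.png',np.hstack([cv2.resize(b[230:290,330:390],None,fx=6.5,fy=6.5,interpolation=cv2.INTER_CUBIC),cv2.resize(c[155:215,255:315],None,fx=6.5,fy=6.5,interpolation=cv2.INTER_CUBIC)]))
"
```

```text
[ 0.62482428 -0.00273895  0.14152443] [-0.4  0.5  0.3] 0.0006087077766255697
```

View pics/s14z.png

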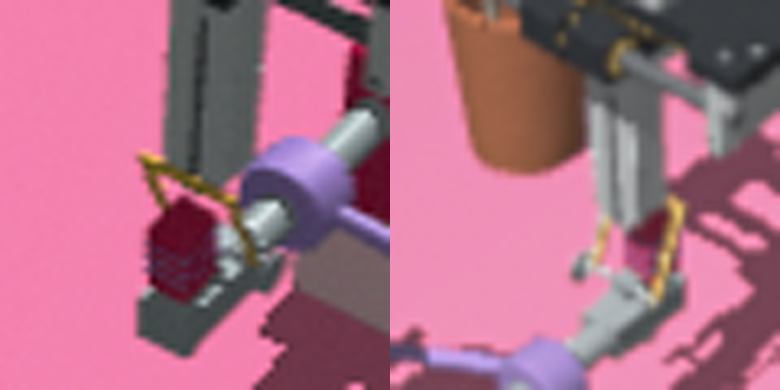

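Call:
{"method": "drive_tool", "body": {"motion": "0 -0.3 0 0 0 0 0; 0 -0.1 0 0 0 0 0; 0 0 0 0 0 0 0; 0 0 0 0 0 0 0; 0 0 0 0 0 0 0"}}

```text
t: 15.22
tcp_pos: [0.6251, -0.0072, 0.1417]
eef_rot: [-52.3, 89.9, -50.0]
force: [1.3, -0.2, 0.6]
grip_width: 0.0002
```

Call:
{"method": "drive_tool", "body": {"motion": "0 0 0 0 0 0 0; 0 0 0 0 0 0 0; 0 0 0 0 0 0 0; 0 0 0 0 0 0 0; 0 0 0 0 0 0 0"}}

```text
t: 15.63
tcp_pos: [0.6251, -0.0071, 0.1417]
eef_rot: [-50.6, 89.9, -48.3]
force: [0.9, 0.9, 0.4]
grip_width: 0.0003
```

```bash
python3 -c "
from h import *
o=env.observe();print(o['tcp_pos'],o['force'].round(1),o['grip_width'])
b=snap('scene','s15.png');c=snap('side','d15.png')
cv2.imwrite('pics/s15z.png',np.hstack([cv2.resize(b[230:290,330:390],None,fx=6.5,fy=6.5,interpolation=cv2.INTER_CUBIC),cv2.resize(c[155:215,255:315],None,fx=6.5,fy=6.5,interpolation=cv2.INTER_CUBIC)]))
"
```

```text
[ 0.62513161 -0.0070694   0.1417496 ] [0.9 0.9 0.4] 0.0002846057742908908
```

View pics/s15z.png

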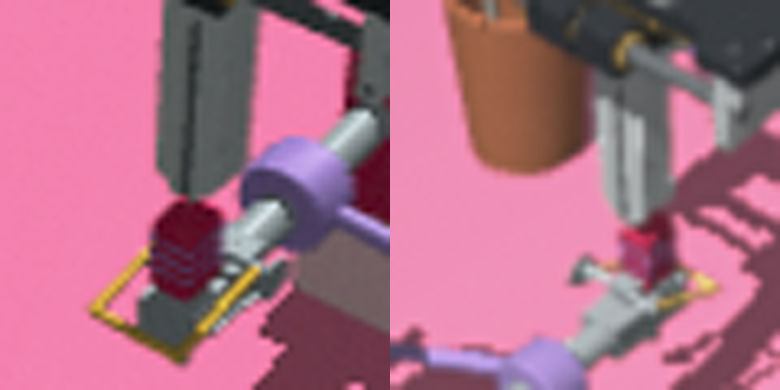

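Snapped shut over the shaft's end. Retreat straight up and check.

Call:
{"method": "drive_tool", "body": {"motion": "-1 0 0 0 0 0 0; -2 0 0 0 0 0 0; -3 0 0 0 0 0 0; -3 0 0 0 0 0 0; 0 0 0 0 0 0 0"}}

```text
t: 16.15
tcp_pos: [0.624, -0.0066, 0.2366]
eef_rot: [176.2, 89.9, 178.5]
force: [0.8, -0.7, 0.7]
grip_width: 0.0003
```

Call:
{"method": "drive_tool", "body": {"motion": "0 0 0 0 0 0 0; 0 0 0 0 0 0 0; 0 0 0 0 0 0 0"}}

```text
t: 16.4
tcp_pos: [0.6246, -0.0065, 0.239]
eef_rot: [-27.9, 89.9, -25.5]
force: [0.6, 0.1, -0.6]
grip_width: 0.0007
```

```bash
python3 -c "
from h import *
o=env.observe();print(o['t'],o['tcp_pos'],o['force'].round(1))
b=snap('scene','s16.png');c=snap('side','d16.png')
cv2.imwrite('pics/s16z.png',np.hstack([cv2.resize(b[240:290,330:380],None,fx=8,fy=8,interpolation=cv2.INTER_CUBIC),cv2.resize(c[165:215,270:320],None,fx=8,fy=8,interpolation=cv2.INTER_CUBIC)]))
"
```

```text
16.4 [ 0.62456838 -0.00650314  0.23903543] [ 0.6  0.1 -0.6]
```

View pics/s16z.png

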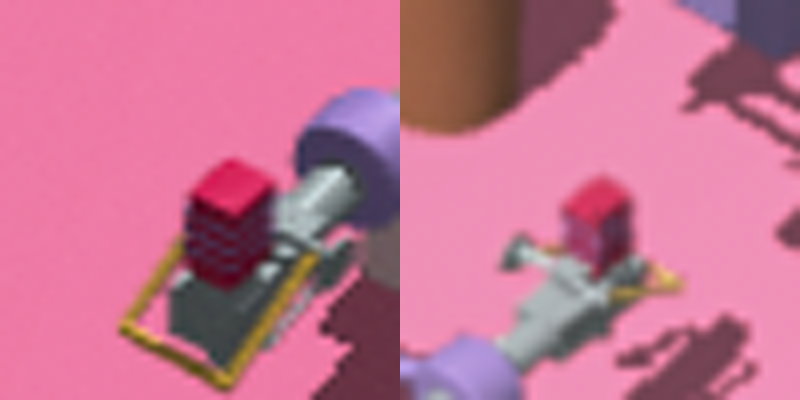

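View pics/s16.png

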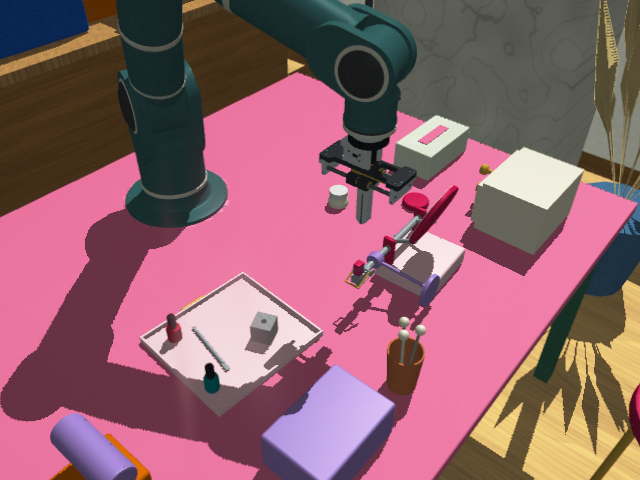

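```bash
python3 -c "
from h import *
A=atz('scene',S(124,327,8,330,240),.085);B=atz('scene',S(227,384,8,330,240),.085)
print('bar at z.085',A,B,np.linalg.norm(A-B),(A+B)/2)
print('bar R end tri',tri([ray('scene',S(124,327,8,330,240)),ray('side',S(278,283,8,270,165))]))
print('top',tri([ray('scene',S(234,186,8,330,240)),ray('side',S(203,203,8,270,165))]))
"
```

```text
bar at z.085 [ 0.60793446 -0.03524686  0.085     ] [ 0.64202924 -0.03453621  0.085     ] 0.03410218537004753 [ 0.62498185 -0.03489154  0.085     ]
bar R end tri (array([ 0.60817322, -0.03562936,  0.08542768]), [np.float64(3.557280069102627e-05), np.float64(3.557280069090774e-05)])
top (array([ 0.62309925, -0.01293436,  0.12929693]), [np.float64(0.0016590958846638445), np.float64(0.0016590958846637877)])
```

```bash
python3 -c "
from h import *
print(env.sign_off())"
```

```text
the job is handed in; nothing more can be done
None
```

I put the locking pin through the shaft's cross hole, snapped its loop shut over the shaft's end and handed the job in at about 16.5 s. The sign-off gave no verdict.

**Seating:** I gripped the pin across its 16 mm faces, lifted it from the stand and turned it so its x pointed along the mirror's -y. It went down in 1–2 mm steps with no load until the shoulder met the shaft at about 5 N. I backed off slightly and let go; the pin stayed seated with the loop open.

**Loop:** I pushed the bar forward with closed fingers. It snapped shut, and I raised the tool about 10 cm clear.

**Last checks:**
- **Bar:** its centre is at about (0.625, -0.035, 0.085) m. That is about 15 mm below the shaft's top face and about 22 mm beyond the pin, as expected for a shut loop.
- **Pin:** it stands upright at about (0.623, -0.013) m, within about 2 mm of where I measured the hole.
- **Bystanders:** the tray, its bottles and pusher, the mirror and the cream, lipstick and compact look unmoved in the last scene picture. I did not measure them again.

**Disagreement:** the block's top measured 0.129 m high against 0.132 m expected. The rays missed each other by about 1.7 mm there, so I took it as picking error.

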